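# Set the mill's stop and charge its grinding jar

### The arm

A 7-joint arm with a two-finger parallel gripper is mounted at the origin on the work surface. World frame = base frame: x ahead of the robot, y to its left, z up, the work surface at z = 0. Lengths are in m, angles in rad, forces in N, time in s.
With the tool pointing down it reaches from about 0.425 to 0.825 m from the base axis. Payload 3.6 kg.
Tool frame: the origin (TCP) lies midway between the tips of the shut fingers; the grasp point (between the pads) lies 19 mm behind it; x points along the fingers, z is the direction in which the jaws open and shut, and the axes are right-handed (so a half turn about x gives the same grasp; the last joint's range is limited). The gripper opens to 93 mm and grips with 3 to 60 N. Pads are 15 mm wide; open, the fingers measure 128 mm over their backs; the gripper's body (75 mm by 188 mm) begins 65 mm behind the grasp point.
Start: joints at [-1.214, 0.615, -0.013, 1.423, 0.008, 1.103, -0.04], TCP at [0.243, 0.603, 0.219] pointing down, gripper open.
Joint ranges: [-3.12, 3.12], [-0.3, 2.06], [-1.34, 1.32], [0.26, 2.42], [-1.36, 4.5], [0.01, 1.98], [-2.84, 2.84]. Speed limits (rad/s): [2.79, 2.79, 3.14, 3.14, 3.14, 3.14, 3.14].

### API

Orientations are given as a 3x3 rotation matrix whose columns are the frame's x, y, z axes.
In Python, from plant import r gives the robot as it stands.
- The arm moves only by the shell command python3 -m pendant 'ROWS' [FORCE]. ROWS is text: rows parted by semicolons, each of 7 numbers parted by spaces: the shift along the world's x, y, z in mm, then the turn, a rotation vector about the world's x, y, z in degrees, then the finger opening in mm, from 0 to 93. A call has 1 to 20 rows; each row shifts and turns the commanded pose from where the row before left it; what a row does not reach is not made up. A row lasts 1/8 s, in which the tool goes at most 62.5 mm and 10.7 degrees, less where a joint would pass 70% of its speed; a pose out of reach is approached as far as the arm can. A call is refused whole if a number of a shift passes 62.5 or a number of a turn 10.7, either way. A call with a gripper value outside its range is refused whole. The fingers move at their own pace and stop on an object; FORCE is the grip in N (left out, the last holds). Time passes only in rows, so rows that do not move let the fingers close. It gives the time, the measured TCP pose, the force and the opening at its end, in the units of the state.
- r.state(): the state, without advancing time (a new reading comes with each control period).
- r.capture(name): name is "scene" or "top"; returns a dict with "img" (480x640x3 uint8, blue, green, red), "fx", "fy", "cx", "cy" (pixels), "xyz" and "attitude" of the camera in the world. Camera axes: x right, y up, looking along -z (the intrinsics and any distortion apply to the point x, -y, -z); pixel columns grow to the right and rows downward; lengths in m; the calibration is good to about 2 mm. A picture is of the moment at which its call begins. There is no depth.
- r.sign_off(): hands the job in, once; it reports no verdict.
The state is a dict: "time": time; "q": joint angles; "dq": joint speeds; "joint_torque": joint torques, N m; "position": TCP position; "tool_rot": TCP orientation; "contact_force": force on the tool from outside, world axes, zero at the start; "wrist_torque": the same for the moment, N m; "gripper_width": finger opening in m.
Only numpy, scipy, OpenCV 4.12 (cv2) and the standard library are available. Lean on these libraries where they do the work, as an engineer would, in place of code of your own. Each camera call takes 0.05 s, during which the arm holds its last target. There are 200 camera calls.

### The job

Set the mill's stop: lay the setting block on the anvil under the red foot and turn the stop screw down with the driver, not your fingers, until the foot just drags on the block without jamming, then pull the block out with the gripper so that it drags under the foot, and leave the screw at that setting. Then scoop all the orange grinding balls out of the tray with the scoop (never touch them with your fingers) and tip them into the white grinding jar on the mill. Finish with the driver standing in its grey stand, the block lying on its green pad and the scoop standing on its blue mat, and leave the other vessels alone.

Things in the scene. Friction and masses are not known exactly. Their poses are not given: they have to be found in the camera images.
- mill: Fixed bench mill, origin under its base on the bench, x towards its white housing. Dark base plate x -110 to +80, y +-140 mm, top at 12 mm; housing x 80 to 190, y -140 to +30, 90 mm high. Stop axis at x 0, y +75; jar axis at x 0, y -70 mm. A blue arm (x +-14, underside 72, top 84 mm high) reaches over the anvil from a post at y 122 to 138 mm and carries the stop screw; open to -x and +x.
- anvil (a point): Point on the anvil's flat top straight below the stop foot (22 mm above the bench), axes as the mill's. The aluminium anvil reaches from x -95 to +35 mm and y +-35 mm about this point.
- screw (a joint): Angle (rad) of the brass stop screw, 0 to 11; grows as it turns CLOCKWISE seen from above; starts between 1.5 and 4.5. Clockwise lowers screw and foot, 10 mm a turn (1.59 mm a rad). Gap from the foot (hanging free) to the anvil = 36 mm - 1.59 mm x angle. Stays where it is left (friction 0.06 Nm).
- screw_slot (a point): Centre of the bottom of the cross slot in the screw head; turns and sinks with it. Its x and y axes run along the two slots, so a flat blade fits every 90 degrees. Head: disc 42 mm across with four 10 mm square posts 12 mm high above this point; slots 9 mm wide, 12 mm deep, 29 mm long, open-ended. Height 110 mm above the bench minus 1.59 mm x screw angle.
- stop: The stop as a whole: brass shank, screw head and red foot. Origin on its axis at the underside of the head disc, 8 mm below the slot bottom.
- foot: Red round-ended foot (20 mm across) at the lower end of the stop; origin at its lowest point. It is sprung: it yields up to 6 mm upward into the screw at 2.5 N per mm, so 1 mm past first touch presses with 2.5 N. It does not turn.
- block: Loose setting block, 0.3 kg: steel bar 130 mm (x) x 36 mm (y) x 25 mm high, origin at the centre of its underside. A yellow tab to hold it by, 24 mm (x) x 20 mm (y), stands on its top at x -53 mm and reaches 75 mm above the underside.
- block_gauge (a point): Point on the block's flat top, x +35 mm from its origin, z 25 mm: the place meant to come under the foot.
- block_pad: Fixed green pad, 160 x 70 x 4 mm, where the block lies at the start and belongs. Origin under its centre.
- driver: Loose driver, blade down in its stand, 0.14 kg. Origin at the middle of the blade's lower edge, z up the driver. Blade 24 mm (x) x 5 mm (y), 16 mm high; shank 10 mm thick; collar 48 mm across at z 50 to 56 mm; red square handle 22 x 22 mm (sides along x and y), z 56 to 136 mm.
- driver_stand: Fixed grey stand, origin under its centre: square tube 50 mm outside, 34 mm clear inside, rim 64 mm high, on an 80 mm square foot. The driver hangs in it by its collar on the rim, blade edge 14 mm above the bench, at any yaw.
- tray: Fixed open aluminium tray, 260 mm (x) x 88 mm (y), 34 mm high, wall and floor 5 mm thick (inside 250 x 78 mm). Origin under its centre. Its +x end is a steep ramp (60 degrees from the floor) that rises from the floor at x +95 mm to 33 mm high at x +111 mm, against which things can be scooped up; the other three sides are upright. The balls start between x 0 and the ramp.
- scoop: Loose steel scoop, 0.16 kg, standing on its flat floor. Origin at the underside of the pan's centre. Pan 82 mm long (x -41 to +41), 73 mm wide, floor 2.5 mm thick, side walls 30 mm high from the rear to x +18, rear wall 36 mm high, open at the front (+x). Black upright handle 24 mm (x) x 20 mm (y) behind the rear wall, centred at x -53 mm, z 0 to 120 mm.
- scoop_mat: Fixed blue mat, 160 x 100 x 3 mm, where the scoop stands at the start and belongs. Origin under its centre.
- jar_floor (a point): Centre of the inner floor of the white grinding jar fixed on the mill: inner radius 48 mm, outer 52 mm, 62 mm deep; its open mouth is straight above, rim 80 mm above the bench.
- ball0: Orange grinding ball, 28 mm across, 45 g, slippery; origin at its centre (3 to 5 of the five are present).
- ball1: Orange grinding ball, 28 mm across, 45 g, slippery; origin at its centre (3 to 5 of the five are present).
- ball2: Orange grinding ball, 28 mm across, 45 g, slippery; origin at its centre (3 to 5 of the five are present).
- ball3: Orange grinding ball, 28 mm across, 45 g, slippery; origin at its centre (3 to 5 of the five are present).
- ball4: Orange grinding ball, 28 mm across, 45 g, slippery; origin at its centre (3 to 5 of the five are present).
- mortar: Bystander: white mortar bowl, 120 mm across, 65 mm high; origin under its centre.
- jar_red: Bystander: small white jar with a red lid, 64 mm across, 75 mm high; origin under its centre.
- jar_white: Bystander: white jar with a white lid, 76 mm across, 95 mm high; origin under its centre.
Mind the look-alikes: they are no part of the job. What is shaped like the scoop but turquoise or yellow is not meant.

How it is judged:
On the way, in this order (a step that is already met when the one before it is completed fails the run):
1. the setting block lies on the anvil under the foot, which is still clear of it (horizontal distance between block_gauge and anvil below 0.026 m and z of block_gauge in the frame of anvil between 0.021 and 0.028 m and angle between block's own z axis and vertical below 0.08 rad and contact force between foot and block below 0.1 N), for 0.2 s.
2. the screw is turned down with the driver until the foot rests on the block with a light pressure (0.4 to 5.5 N) (horizontal distance between block_gauge and anvil below 0.026 m and z of block_gauge in the frame of anvil between 0.021 and 0.028 m and angle between block's own z axis and vertical below 0.08 rad and contact force between foot and block between 0.4 and 5.5 N), for 0.5 s.
3. the block, held by the fingers, is drawn along under the foot with the foot dragging on it (0.3 to 6 N) (contact force between the fingers and block above 0.5 N and linear speed of block above 0.005 m/s and contact force between foot and block between 0.3 and 6 N), for 0.15 s.
4. all the balls are in the grinding jar (horizontal distance between each of ball0, ball1, ball2, ball3, ball4 and jar_floor below 0.045 m and z of ball0 in the frame of jar_floor between 0 and 0.055 m and z of ball1 in the frame of jar_floor between 0 and 0.055 m and z of ball2 in the frame of jar_floor between 0 and 0.055 m and z of ball3 in the frame of jar_floor between 0 and 0.055 m and z of ball4 in the frame of jar_floor between 0 and 0.055 m), for 0.3 s.
At the end, for the whole second after the job is handed in: Screw left at its drag setting (6.95 to 8.35 rad: the free foot 0.1 to 2.3 mm lower than the block is high); all balls in the jar; block flat within 35 mm of its pad's centre; driver in its stand; scoop level within 35 mm of its mat's centre; all at rest (all of step 4 and value of joint screw between 6.95 and 8.35 rad and horizontal distance between block and block_pad below 0.035 m and angle between each of block, scoop's own z axis and vertical below 0.08 rad and height (world z) of each of block, scoop below 0.01 m and horizontal distance between driver and driver_stand below 0.015 m and angle between driver's own z axis and vertical below 0.15 rad and height (world z) of driver between 0.008 and 0.022 m and horizontal distance between scoop and scoop_mat below 0.035 m and linear speed of each of block, driver, scoop below 0.02 m/s); the robot touches nothing.
It fails at once if the foot is jammed on the block (over 14 N) (contact force between foot and block above 14 N).
It fails at once if the fingers turn or push the stop screw (contact force between the fingers and stop above 1 N).
It fails at once if the fingers touch a ball (contact force between the fingers and ball0 above 0.3 N or contact force between the fingers and ball1 above 0.3 N or contact force between the fingers and ball2 above 0.3 N or contact force between the fingers and ball3 above 0.3 N or contact force between the fingers and ball4 above 0.3 N).
It fails at once if a bystander vessel is moved more than 30 mm (distance of any of mortar, jar_red, jar_white from where it was at the start of the episode above 0.03 m).
Of ball0, ball1, ball2, ball3, ball4 only 3 to 5 are there at a start; the rules pass over those that are not, and their reading is None.
At some moment in a run one of scoop may be knocked a few centimetres aside while the robot is not near it.
It also fails if it takes over 210 s, if anything falls off the work surface, if the arm or the gripper's body presses on something with over 40 N, if the wrist force passes 120 N, or if a joint passes its speed limit or range.

## Working session

There is one attempt and no reset: what is moved stays moved. The work goes in short steps, Python scripts to look and compute and a shell command to move; the robot and the scene stay as the last step left them, time stands still between calls to the robot, and variables do not carry over. Pictures are saved under pics/ and viewed, about 12 in all and at most 16, crops included, and the job is handed in when it is done.

```bash
ls; mkdir -p pics; python3 - <<'E'
from plant import r
import cv2
for n in("scene","top"):
    c=r.capture(n);cv2.imwrite(f"pics/{n}0.png",c["img"]);print(n,c["fx"],c["fy"],c["cx"],c["cy"],c["xyz"],c["attitude"],[k for k in c])
print(r.state())
E
```

```text
pics
scene 473.34385216788536 473.34385216788536 319.75139509361344 233.04510350025117 [1.35325691 0.23863402 0.71124517] [[-0.39047828 -0.54646583  0.74087908]
 [ 0.92061023 -0.23342277  0.31303452]
 [ 0.00187538  0.80429404  0.59422856]] ['img', 'fx', 'fy', 'cx', 'cy', 'xyz', 'attitude']
top 549.8829895556576 549.8829895556576 319.95814443294734 236.58956984438313 [ 0.4555381  -0.07764977  1.44296442] [[-0.01987422  0.99591452 -0.08808681]
 [-0.9996894  -0.01846957  0.01673273]
 [ 0.01503744  0.088392    0.99597225]] ['img', 'fx', 'fy', 'cx', 'cy', 'xyz', 'attitude']
{'time': 0.1, 'q': array([-1.21349393,  0.615814  , -0.01261016,  1.42471798,  0.00812077,
        1.10339265, -0.04040524]), 'dq': array([ 7.28308638e-04, -4.48410464e-03, -4.29733284e-04, -2.35969845e-03,
        3.18415938e-05, -7.41622150e-04, -6.26304103e-04]), 'joint_torque': array([ 8.07428405e-04, -4.60042834e+01,  2.09874599e-01, -1.66241795e+01,
       -6.11532060e-02,  1.70478638e-02,  1.16788192e-04]), 'position': array([0.24312662, 0.60206065, 0.2176094 ]), 'tool_rot': array([[-8.07804459e-04, -9.27271628e-01,  3.74388401e-01],
       [-2.13361467e-03,  3.74389269e-01,  9.27269175e-01],
       [-9.99997398e-01, -4.97484132e-05, -2.28087367e-03]]), 'contact_force': array([-0.72403312,  0.43591492, -0.49681977]), 'wrist_torque': array([-0.02047636,  0.03631084,  0.01251996]), 'gripper_width': 0.09334273254937572}
```

View pics/top0.png

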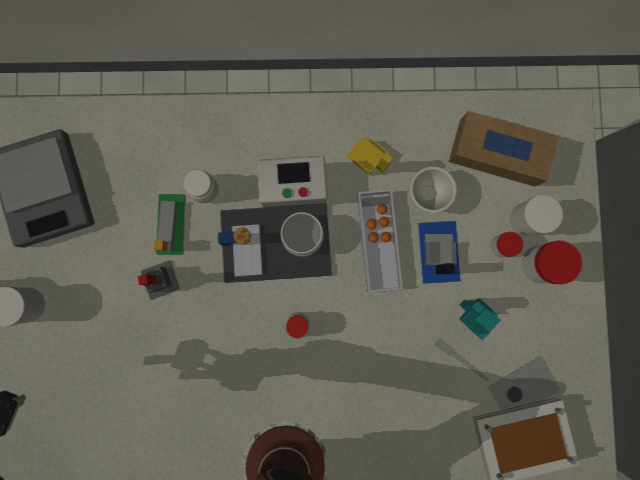

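View pics/scene0.png

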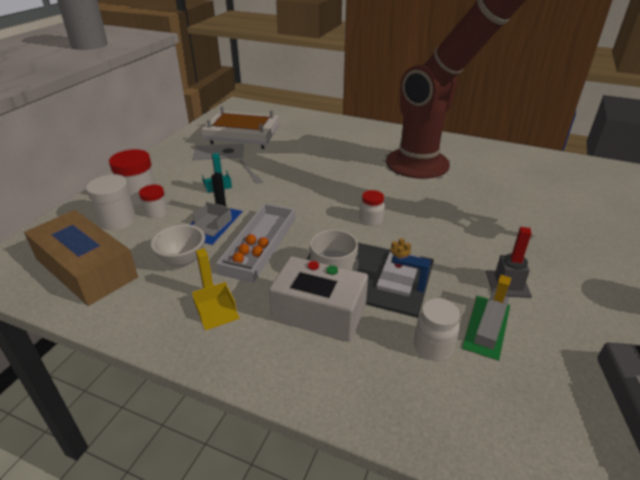

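```bash
cat > h.py <<'E'
import numpy as np,cv2
from plant import r
def crop(img,u0,u1,v0,v1,s,name):
    o=cv2.resize(img[v0:v1,u0:u1],None,fx=s,fy=s,interpolation=cv2.INTER_CUBIC)
    o=cv2.convertScaleAbs(o,alpha=1.5,beta=5)
    for u in range((u0+19)//20*20,u1,20):
        cv2.line(o,(int((u-u0+.5)*s),0),(int((u-u0+.5)*s),6),(0,255,255),1);cv2.putText(o,str(u),(int((u-u0+.5)*s)-10,18),0,.4,(0,255,255),1)
    for v in range((v0+19)//20*20,v1,20):
        cv2.line(o,(0,int((v-v0+.5)*s)),(6,int((v-v0+.5)*s)),(0,255,255),1);cv2.putText(o,str(v),(8,int((v-v0+.5)*s)+4),0,.4,(0,255,255),1)
    cv2.imwrite("pics/"+name,o)
def w(c,u,v,z):
    d=np.array(c["attitude"])@[(u-c["cx"])/c["fx"],-(v-c["cy"])/c["fy"],-1]
    p=np.array(c["xyz"]);return p+d*(z-p[2])/d[2]
def px(c,P):
    q=np.array(c["attitude"]).T@(np.asarray(P)-c["xyz"]);return np.array([c["cx"]-c["fx"]*q[0]/q[2],c["cy"]+c["fy"]*q[1]/q[2]])
E
python3 - <<'E'
from h import *
c=r.capture("top")
crop(c["img"],132,336,145,301,3.8,"c1.png");crop(c["img"],345,485,180,300,5,"c2.png")
E
```

```text
(no output)
```

View pics/c1.png

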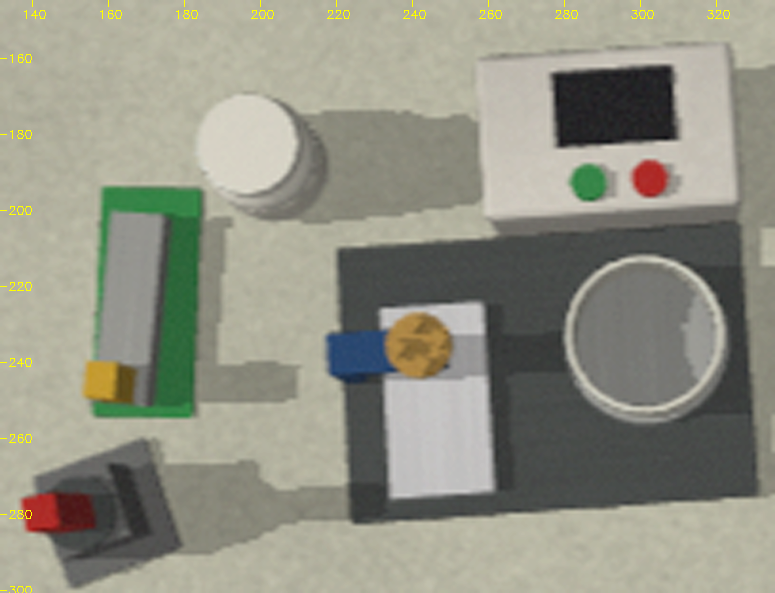

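View pics/c2.png

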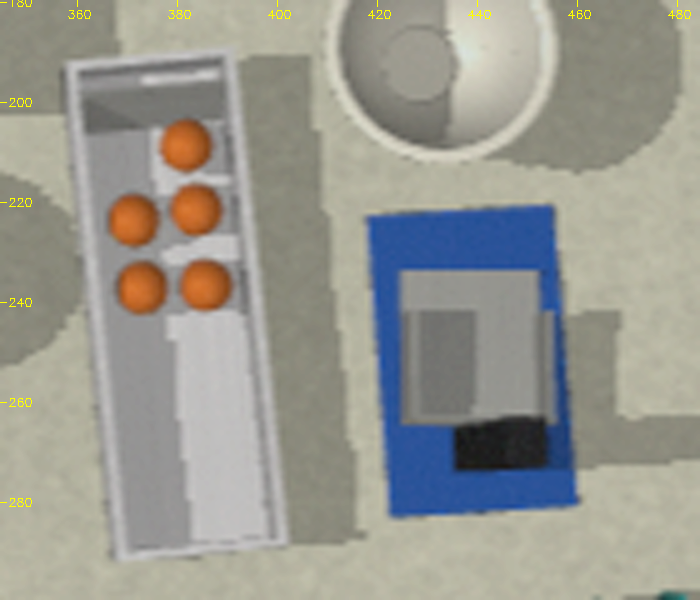

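```bash
cat > m1.py <<'E'
from h import *
c=r.capture("top")
C1=lambda X,Y,z:w(c,132+X/3.8-.5,145+Y/3.8-.5,z)
C2=lambda X,Y,z:w(c,345+X/5-.5,180+Y/5-.5,z)
def rect(n,f,pts,z):
    P=np.array([f(*p,z) for p in pts]);L=lambda i,j:np.linalg.norm(P[i]-P[j])*1e3
    d=P[0]+P[1]-P[2]-P[3]   # image-up direction
    print(n,"ctr",P.mean(0).round(4),"top/bot/left/right",[round(L(*k)) for k in((0,1),(3,2),(0,3),(1,2))],"yaw of up-dir deg",round(np.degrees(np.arctan2(d[1],d[0])),1))
rect("pad",C1,[(103,187),(202,188),(194,416),(92,414)],.004)
rect("tab",C1,[(86,361),(120,362),(117,401),(83,399)],.079)
rect("base",C1,[(338,249),(740,225),(757,495),(352,522)],.012)
rect("anvil",C1,[(379,309),(484,303),(494,491),(389,498)],.022)
rect("drvtop",C1,[(23,497),(58,491),(62,526),(28,530)],.150)
rect("standfoot",C1,[(36,478),(148,439),(181,548),(74,588)],.003)
for n,f,X,Y,z in (("head",C1,418,345,.115),("jar",C1,645,339,.08),("blkTL",C1,110,211,.029),("blkTR",C1,165,213,.029),("blkBR",C1,151,405,.004),
  ("balls",C2,186,146,.019),("b",C2,196,210,.019),("b",C2,133,220,.019),("b",C2,142,288,.019),("b",C2,206,285,.019)): print(n,f(X,Y,z).round(4))
rect("tray",C2,[(66,64),(231,49),(288,543),(116,558)],.034)
rect("mat",C2,[(366,216),(553,206),(578,503),(390,517)],.003)
for p in[(400,270,.0055),(540,270,.0055),(403,424,.039),(556,424,.039),(547,418,.123),(547,470,.123)]:print("scoop",C2(*p).round(4))
E
python3 m1.py
```

```text
pad ctr [0.6242 0.2897 0.004 ] top/bot/left/right [68, 70, 158, 158] yaw of up-dir deg -2.1
tab ctr [0.5635 0.3003 0.079 ] top/bot/left/right [22, 22, 25, 26] yaw of up-dir deg -4.1
base ctr [0.5691 0.0146 0.012 ] top/bot/left/right [277, 276, 188, 187] yaw of up-dir deg 2.5
anvil ctr [0.5507 0.0893 0.022 ] top/bot/left/right [72, 71, 129, 128] yaw of up-dir deg 2.6
drvtop ctr [0.4783 0.3161 0.15  ] top/bot/left/right [22, 21, 21, 22] yaw of up-dir deg 8.0
standfoot ctr [0.4785 0.3152 0.003 ] top/bot/left/right [80, 77, 80, 78] yaw of up-dir deg 18.1
head [0.5797 0.0898 0.115 ]
jar [ 0.5841 -0.0541  0.08  ]
blkTL [0.6831 0.3091 0.029 ]
blkTR [0.6811 0.2719 0.029 ]
blkBR [0.552  0.2872 0.004 ]
balls [ 0.6517 -0.2646  0.019 ]
b [ 0.6179 -0.2688  0.019 ]
b [ 0.6133 -0.2357  0.019 ]
b [ 0.5776 -0.2394  0.019 ]
b [ 0.5785 -0.2728  0.019 ]
tray ctr [ 0.569  -0.2545  0.034 ] top/bot/left/right [86, 88, 256, 257] yaw of up-dir deg 4.5
mat ctr [ 0.5378 -0.4139  0.003 ] top/bot/left/right [99, 99, 159, 157] yaw of up-dir deg 2.5
scoop [ 0.5857 -0.3773  0.0055]
scoop [ 0.5844 -0.4513  0.0055]
scoop [ 0.5035 -0.3689  0.039 ]
scoop [ 0.502  -0.4475  0.039 ]
scoop [ 0.5022 -0.4212  0.123 ]
scoop [ 0.4772 -0.4201  0.123 ]
```

```bash
cat > head.py <<'E'
from h import *
def fitcam(cam,ctr0,K=6,ang=2.5):
    im=0
    for _ in range(K): c=r.capture(cam);im=im+c["img"].astype(float).mean(2)
    im/=K
    def samp(P):
        uv=np.array([px(c,p) for p in P]).astype(np.float32);return cv2.remap(im.astype(np.float32),uv[None,:,0],uv[None,:,1],cv2.INTER_LINEAR)[0]
    g=np.linspace(-4,4,5);post=np.array([(sx*9.5+a,sy*9.5+b) for sx in(1,-1) for sy in(1,-1) for a in g for b in g])*1e-3
    t=np.linspace(-13,13,14);slot=np.array([(a,b) for a in t for b in(-2,0,2)]+[(b,a) for a in t for b in(-2,0,2)])*1e-3
    res=[]
    for a in np.arange(1.5,4.51,.06):
        th=np.radians(ang)-a;R=np.array([[np.cos(th),-np.sin(th)],[np.sin(th),np.cos(th)]]);zb=.110-.0015915*a
        for dx in np.arange(-3,3.1,1):
            for dy in np.arange(-3,3.1,1):
                o=np.array(ctr0)+[dx*1e-3,dy*1e-3]
                P=np.c_[post@R.T+o,np.full(len(post),zb+.012)];S=np.c_[slot@R.T+o,np.full(len(slot),zb+.006)]
                res.append((samp(P).mean()-samp(S).mean(),a,dx,dy))
    res.sort(reverse=True);return res
if __name__=="__main__":
    for cam in("top","scene"):
        R=fitcam(cam,(.5805,.0902));print(cam,[tuple(np.round(x,2)) for x in R[:8]])
    c=r.capture("top");crop(c["img"],226,258,222,254,12,"h1.png")
    d=r.capture("scene");crop(d["img"],385,417,232,264,12,"h2.png")
    a=cv2.imread("pics/h1.png");b=cv2.imread("pics/h2.png");cv2.imwrite("pics/h.png",np.hstack([a,b]))
E
python3 head.py
```

```text
top [(np.float64(11.96), np.float64(3.72), np.float64(1.0), np.float64(3.0)), (np.float64(11.94), np.float64(3.78), np.float64(1.0), np.float64(3.0)), (np.float64(11.88), np.float64(2.16), np.float64(1.0), np.float64(2.0)), (np.float64(11.88), np.float64(2.22), np.float64(1.0), np.float64(2.0)), (np.float64(11.86), np.float64(2.16), np.float64(1.0), np.float64(3.0)), (np.float64(11.79), np.float64(3.78), np.float64(1.0), np.float64(2.0)), (np.float64(11.76), np.float64(2.22), np.float64(1.0), np.float64(3.0)), (np.float64(11.75), np.float64(2.16), np.float64(0.0), np.float64(3.0))]
scene [(np.float64(25.96), np.float64(1.86), np.float64(-3.0), np.float64(-2.0)), (np.float64(25.9), np.float64(1.8), np.float64(-3.0), np.float64(-2.0)), (np.float64(25.81), np.float64(1.86), np.float64(-3.0), np.float64(-1.0)), (np.float64(25.78), np.float64(1.8), np.float64(-3.0), np.float64(-1.0)), (np.float64(25.75), np.float64(1.92), np.float64(-3.0), np.float64(-2.0)), (np.float64(25.66), np.float64(1.74), np.float64(-3.0), np.float64(-2.0)), (np.float64(25.61), np.float64(1.92), np.float64(-3.0), np.float64(-1.0)), (np.float64(25.56), np.float64(1.86), np.float64(-3.0), np.float64(-3.0))]
```

View pics/h.png

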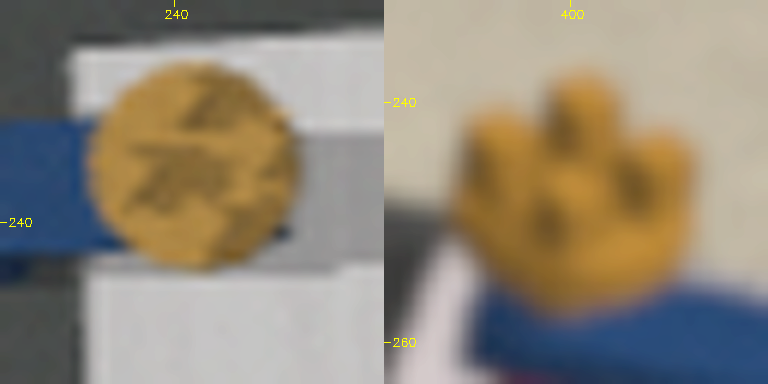

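```bash
python3 - <<'E'
from h import *
c=r.capture("scene")
for a in(2.1,):
    z=.122-.00159*a
    P=np.array([w(c,385+X/12-.5,232+Y/12-.5,z) for X,Y in((113,130),(201,90),(281,150),(175,188))])
    o=P.mean(0);print(o);d=P-o;print(np.hypot(d[:,0],d[:,1]),np.degrees(np.arctan2(d[:,1],d[:,0])))
E
```

```text
[0.58132459 0.09223285 0.118661  ]
[0.01349444 0.01431705 0.01497071 0.01431652] [ -77.88956351 -170.68071652  101.53877771    3.38142205]
```

```bash
python3 -m pendant '36 -34 0 0 0 2 60;36 -34 0 0 0 2 60;36 -34 0 0 0 2 60;36 -34 0 0 0 2 60;36 -34 0 0 0 2 60;36 -33 0 0 0 2 60;35 -33 0 0 0 2 60;35 -33 0 0 0 2 60;34.5 -33 0 0 0 1.5 60;0 0 0 0 0 0 60' 30
```

```text
time: 2.2
position: [0.5679, 0.2948, 0.2183]
tool_rot: [[0.002, -0.996, 0.088], [-0.004, 0.088, 0.996], [-1.0, -0.003, -0.004]]
contact_force: [0.2, 1.7, -0.6]
gripper_width: 0.0602
```

```bash
python3 -m pendant '0 0 -30 0 0 0 60;0 0 -30 0 0 0 60;0 0 0 0 0 0 60;0 0 0 0 0 0 60'
```

```text
time: 2.7
position: [0.5641, 0.3018, 0.1598]
tool_rot: [[0.001, -0.997, 0.077], [0.001, 0.077, 0.997], [-1.0, -0.001, 0.001]]
contact_force: [-0.3, 0.8, 0.4]
gripper_width: 0.0604
```

```bash
python3 -m pendant '0 -1 -40 0 0 0 60;0 0 -40 0 0 0 60;0 0 -32 0 0 0 60;0 0 0 0 0 0 60;0 0 0 0 0 0 10;0 0 0 0 0 0 10;0 0 0 0 0 0 10;0 0 0 0 0 0 10;0 0 0 0 0 0 10' 35
```

```text
time: 3.82
position: [0.5642, 0.3011, 0.0473]
tool_rot: [[0.001, -0.997, 0.077], [0.002, 0.077, 0.997], [-1.0, -0.001, 0.002]]
contact_force: [-0.4, 1.3, 1.0]
gripper_width: 0.0197
```

```bash
python3 -m pendant '0 0 30 0 0 0 10;0 0 35 0 0 0 10;0 -40 0 0 0 0 10;0 -41 0 0 0 0 10;-40 0 0 0 0 0 10;-40 -10 0 0 0 0 10;-44 -10 0 0 0 0 10;0 -40 0 0 0 3 10;0 -40 0 0 0 4 10;0 -34 0 0 0 0 10;0 0 0 0 0 0 10;0 0 0 0 0 0 10' 60; python3 - <<'E'
from h import *
c=r.capture("scene");crop(c["img"],340,540,210,360,4,"p1.png")
E
```

```text
time: 5.32
position: [0.4393, 0.0849, 0.1113]
tool_rot: [[-0.001, -0.999, -0.044], [0.0, -0.044, 0.999], [-1.0, 0.001, 0.0]]
contact_force: [0.1, 0.3, -3.1]
gripper_width: 0.0197
```

View pics/p1.png

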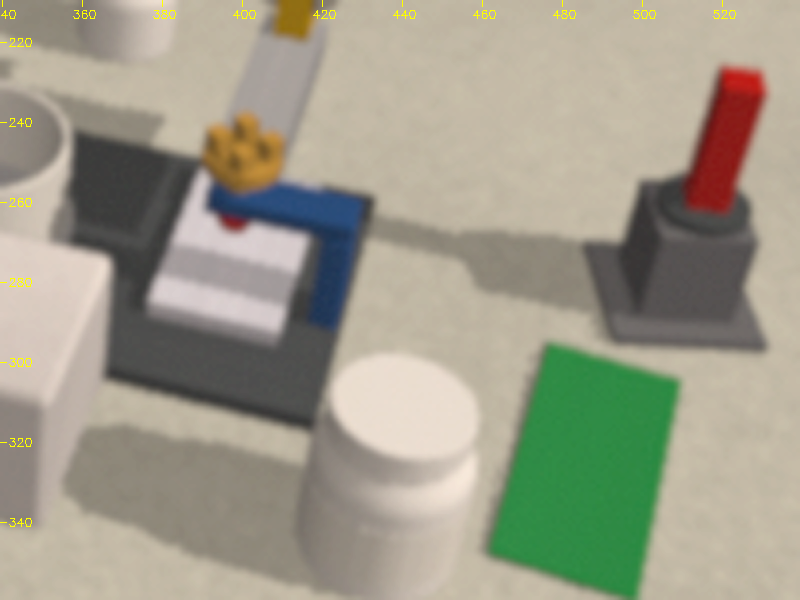

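```bash
python3 -m pendant '0 1 -30 0 0 0 10;0 0 -12 0 0 0 10;0 0 0 0 0 0 10;0 0 -1 0 0 0 10;0 0 -1 0 0 0 10;0 0 0 0 0 0 10;0 0 0 0 0 0 10'; python3 -m pendant '0 0 -1 0 0 0 10;0 0 0 0 0 0 10'
```

```text
time: 6.25
position: [0.44, 0.0857, 0.0679]
tool_rot: [[0.001, -0.999, -0.044], [0.0, -0.044, 0.999], [-1.0, -0.001, 0.0]]
contact_force: [0.7, 0.8, -4.6]
gripper_width: 0.0196
time: 6.5
position: [0.4398, 0.0856, 0.0666]
tool_rot: [[-0.0, -0.999, -0.044], [-0.0, -0.044, 0.999], [-1.0, 0.0, -0.0]]
contact_force: [-0.6, -0.0, -4.2]
gripper_width: 0.0194
```

```bash
python3 -m pendant '15 0.5 0 0 0 0 10;15 0.5 0 0 0 0 10;15 0.5 0 0 0 0 10;8 0 0 0 0 0 10;0 0 0 0 0 0 10;0 0 0 0 0 0 10'; python3 -m pendant '0 0 -1 0 0 0 10;0 0 -1 0 0 0 10;0 0 0 0 0 0 10'
```

```text
time: 7.25
position: [0.4918, 0.0871, 0.0664]
tool_rot: [[-0.002, -0.999, -0.044], [-0.0, -0.044, 0.999], [-1.0, 0.002, -0.0]]
contact_force: [-0.1, 0.0, -3.5]
gripper_width: 0.02
time: 7.62
position: [0.492, 0.0872, 0.0652]
tool_rot: [[-0.001, -0.999, -0.044], [-0.0, -0.044, 0.999], [-1.0, 0.001, -0.0]]
contact_force: [-5.1, -0.3, 4.9]
gripper_width: 0.0197
```

```bash
python3 -m pendant '0 0 1 0 0 0 60;0 0 0 0 0 0 60;0 0 0 0 0 0 60;0 0 40 0 0 0 60;0 0 50 0 0 0 60;0 0 50 0 0 0 60;-3 45 0 0 0 1 60;-3 46 0 0 0 1 60;-3 46 0 0 0 1.5 60;-3 46 0 0 0 2 60;-2 46 0 0 0 0 60;0 0 0 0 0 0 60;0 0 0 0 0 0 60;0 0 0 0 0 0 60'; python3 - <<'E'
from h import *
print(r.state()["q"])
c=r.capture("scene");crop(c["img"],340,460,190,280,6.6,"p2.png")
E
```

```text
time: 9.38
position: [0.4795, 0.3142, 0.2055]
tool_rot: [[0.0, -0.991, -0.137], [-0.001, -0.137, 0.991], [-1.0, 0.0, -0.001]]
contact_force: [0.6, 0.5, 0.0]
gripper_width: 0.0597
[-0.4903463   0.51447753 -0.19948701  1.66610193  0.11969669  0.97366616
  0.97564207]
```

View pics/p2.png

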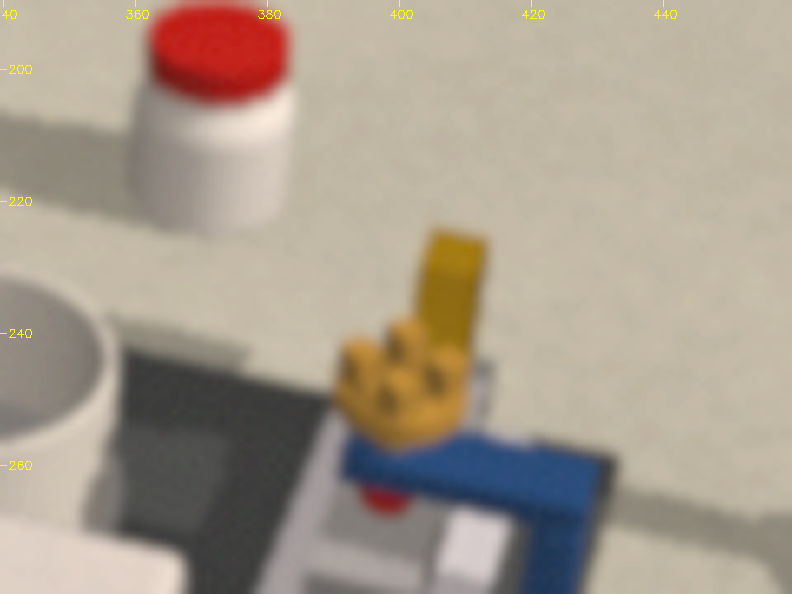

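```bash
python3 -m pendant '-1 1 -40 0 0 0 60;0 0 -40 0 0 0 60;0 0 -20 0 0 0 60;0 0 0 0 0 0 60;0 0 0 0 0 0 10;0 0 0 0 0 0 10;0 0 0 0 0 0 10;0 0 0 0 0 0 10;0 0 0 0 0 0 10' 45
```

```text
time: 10.55
position: [0.478, 0.3178, 0.106]
tool_rot: [[0.001, -0.99, -0.14], [0.001, -0.14, 0.99], [-1.0, -0.001, 0.001]]
contact_force: [-0.4, 0.5, 0.8]
gripper_width: 0.0222
```

```bash
python3 -m pendant '0 0 40 0 0 0 10;0 0 45 0 0 0 10;0 0 45 0 0 0 10;20 -45 0 0 0 9.5 10;20 -45 0 0 0 9.5 10;20 -45 0 0 0 9.5 10;20 -45 0 0 0 9.5 10;22 -47 0 0 0 9.5 10;0 0 0 0 0 0 10;0 0 0 0 0 0 10;0 0 0 0 0 0 10'; python3 - <<'E'
from h import *
s=r.state();print(s["q"])
c=r.capture("top");crop(c["img"],210,270,205,265,8,"a.png")
d=r.capture("scene");crop(d["img"],370,430,195,255,8,"b.png")
a=cv2.imread("pics/a.png");b=cv2.imread("pics/b.png");cv2.imwrite("pics/p3.png",np.hstack([a,b])[:, :])
print(a.shape)
E
```

```text
time: 11.92
position: [0.579, 0.0923, 0.2356]
tool_rot: [[-0.001, -0.564, -0.826], [0.001, -0.826, 0.564], [-1.0, -0.0, 0.001]]
contact_force: [-0.3, 0.9, -0.7]
gripper_width: 0.0215
[ 0.05219698  0.52400666 -0.39504674  1.58351448  0.21912026  1.07864625
  2.14352692]
(480, 480, 3)
```

```bash
python3 -c "
import cv2;a=cv2.imread('pics/p3.png');cv2.imwrite('pics/p3.png',cv2.resize(a,(800,400)))"
```

```text
(no output)
```

View pics/p3.png

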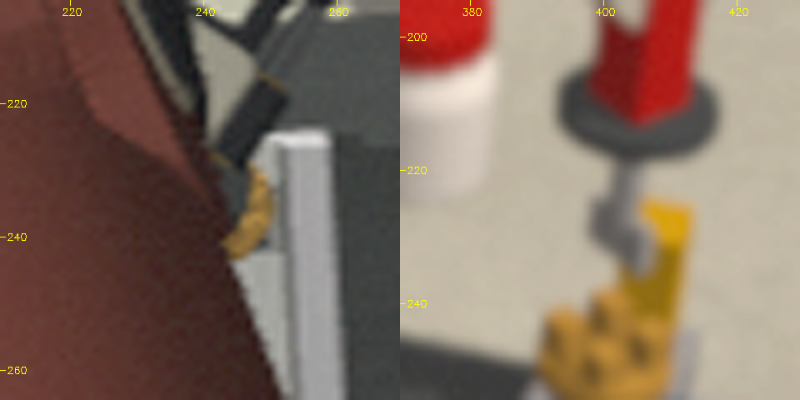

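```bash
python3 - <<'E'
from h import *
c=r.capture("scene")
print(px(c,(.579,.0923,.1436)),"obs 402.8 232.3 ->",w(c,402.8,232.3,.1436), "BL,BR",w(c,370+198/6.667-.5,195+235/6.667-.5,.1436),w(c,370+247/6.667-.5,195+273/6.667-.5,.1436))
print("head",w(c,400.25,243.25,.1185))
print(r.state()["position"])
E
```

```text
[402.15031953 232.69432505] obs 402.8 232.3 -> [0.57717188 0.09315795 0.1436    ] BL,BR [0.57149507 0.08411666 0.1436    ] [0.58460958 0.10284944 0.1436    ]
head [0.58183529 0.09177881 0.1185    ]
[0.57938439 0.0916863  0.23579984]
```

```bash
python3 -m pendant '2 -1 -10 0 0 0 10;0 0 -8 0 0 0 10;0 0 0 0 0 0 10;0 0 -2 0 0 0 10;0 0 -2 0 0 0 10;0 0 -2 0 0 0 10;0 0 -2 0 0 0 10;0 0 0 0 0 0 10;0 0 0 0 0 0 10'
```

```text
time: 13.2
position: [0.582, 0.0892, 0.2102]
tool_rot: [[0.001, -0.566, -0.824], [-0.0, -0.824, 0.566], [-1.0, -0.0, -0.001]]
contact_force: [-0.9, -0.8, 2.6]
gripper_width: 0.0217
```

```bash
python3 -m pendant '0 0 -1 0 0 0 10;0 0 0 0 0 0 10';python3 -m pendant '0 0 -1 0 0 0 10;0 0 0 0 0 0 10'
```

```text
time: 13.45
position: [0.5821, 0.0893, 0.21]
tool_rot: [[0.001, -0.566, -0.824], [-0.0, -0.824, 0.566], [-1.0, -0.001, -0.001]]
contact_force: [-1.8, -0.4, 7.1]
gripper_width: 0.0218
time: 13.7
position: [0.5821, 0.0893, 0.2098]
tool_rot: [[0.002, -0.566, -0.824], [-0.0, -0.824, 0.566], [-1.0, -0.001, -0.002]]
contact_force: [-3.1, -1.9, 10.4]
gripper_width: 0.0218
```

```bash
python3 -m pendant '0 0 2 0 0 0 10;-1.3 0.9 0 0 0 0 10;0 0 0 0 0 0 10;0 0 -1 0 0 0 10;0 0 -1 0 0 0 10;0 0 -1 0 0 0 10;0 0 0 0 0 0 10'
```

```text
time: 14.58
position: [0.5818, 0.0896, 0.2096]
tool_rot: [[0.004, -0.567, -0.824], [-0.001, -0.824, 0.567], [-1.0, -0.001, -0.004]]
contact_force: [-2.6, -3.0, 14.6]
gripper_width: 0.0218
```

```bash
python3 -m pendant '0 0 6 0 0 0 10;0 0 0 0 0 0 10;0 0 0 0 0 0 10'; python3 - <<'E'
from h import *
d=r.capture("scene");crop(d["img"],380,424,212,256,13,"p4.png")
E
```

```text
time: 14.95
position: [0.5798, 0.0903, 0.2114]
tool_rot: [[-0.002, -0.566, -0.824], [0.0, -0.824, 0.566], [-1.0, 0.001, 0.002]]
contact_force: [0.7, 0.1, -1.6]
gripper_width: 0.0216
```

View pics/p4.png

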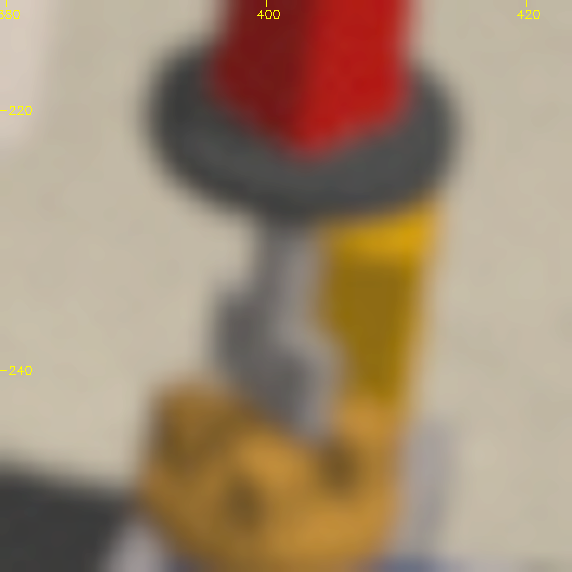

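```bash
python3 -m pendant '0 0 -2 0 0 0 10;0 0 -2 0 0 0 10;0 0 0 0 0 0 10;0 0 0 0 0 0 10'
```

```text
time: 15.5
position: [0.5806, 0.0901, 0.2086]
tool_rot: [[0.0, -0.566, -0.824], [0.0, -0.824, 0.566], [-1.0, -0.0, -0.0]]
contact_force: [0.1, 0.4, -0.8]
gripper_width: 0.0218
```

```bash
python3 -m pendant '0 0 -2 0 0 0 10;0 0 -2 0 0 0 10;0 0 -2 0 0 0 10;0 0 0 0 0 0 10;0 0 0 0 0 0 10'
```

```text
time: 16.12
position: [0.5806, 0.0901, 0.2027]
tool_rot: [[0.0, -0.566, -0.824], [-0.0, -0.824, 0.566], [-1.0, -0.0, -0.0]]
contact_force: [0.9, 0.3, -1.0]
gripper_width: 0.0217
```

In the slot (blade edge at about 110.7 mm). Now I feel for the slot bottom.

```bash
python3 -m pendant '0 0 -2 0 0 0 10;0 0 -1 0 0 0 10;0 0 0 0 0 0 10;0 0 0 0 0 0 10'; python3 -m pendant '0 0 -0.7 0 0 0 10;0 0 0 0 0 0 10';python3 -m pendant '0 0 -0.7 0 0 0 10;0 0 0 0 0 0 10';python3 -m pendant '0 0 -0.7 0 0 0 10;0 0 0 0 0 0 10'
```

```text
time: 16.62
position: [0.5807, 0.0901, 0.1998]
tool_rot: [[0.0, -0.566, -0.824], [0.0, -0.824, 0.566], [-1.0, -0.0, -0.0]]
contact_force: [0.0, -0.2, -0.2]
gripper_width: 0.022
time: 16.88
position: [0.5805, 0.0904, 0.1988]
tool_rot: [[0.0, -0.566, -0.824], [0.001, -0.824, 0.566], [-1.0, -0.0, 0.0]]
contact_force: [1.6, 0.6, -1.3]
gripper_width: 0.0214
time: 17.12
position: [0.5805, 0.0905, 0.1984]
tool_rot: [[0.0, -0.566, -0.824], [0.0, -0.824, 0.566], [-1.0, -0.0, 0.0]]
contact_force: [-0.3, 1.1, 0.6]
gripper_width: 0.0216
time: 17.38
position: [0.5805, 0.0905, 0.1984]
tool_rot: [[0.0, -0.566, -0.824], [0.0, -0.824, 0.566], [-1.0, -0.001, -0.0]]
contact_force: [-2.2, 0.6, 4.3]
gripper_width: 0.0222
```

```bash
python3 -m pendant '0 0 3 0 0 0 10;0 0 0 0 0 0 10;0 0 -0.28 0 0 -10 10;0 0 -0.28 0 0 -10 10;0 0 -0.28 0 0 -10 10;0 0 -0.28 0 0 -10 10;0 0 0 0 0 0 10;0 0 0 0 0 0 10' 50
```

```text
time: 18.38
position: [0.5796, 0.0909, 0.199]
tool_rot: [[-0.002, -0.963, -0.27], [0.001, -0.27, 0.963], [-1.0, 0.002, 0.001]]
contact_force: [-2.2, 2.2, -0.1]
gripper_width: 0.0217
```

```bash
python3 -c "
from plant import r
s=r.state();print(s['q'],s['wrist_torque'],s['contact_force'])"
```

```text
[-0.06887556  0.54178989 -0.19546103  1.63530345  0.1194255   0.97834316
  1.54062656] [0.70634868 0.73802284 0.00179559] [-2.20610509  2.23698048 -0.07052976]
```

```bash
python3 -m pendant '0 0 -0.28 0 0 -10 10;0 0 -0.28 0 0 -10 10;0 0 -0.28 0 0 -10 10;0 0 -0.28 0 0 -10 10;0 0 -0.28 0 0 -10 10;0 0 -0.28 0 0 -10 10;0 0 -0.28 0 0 -10 10;0 0 -0.28 0 0 -10 10;0 0 -0.28 0 0 -10 10;0 0 -0.28 0 0 -10 10;0 0 -0.28 0 0 -10 10;0 0 -0.28 0 0 -10 10;0 0 -0.28 0 0 -10 10;0 0 -0.28 0 0 -10 10;0 0 -0.28 0 0 -10 10;0 0 -0.28 0 0 -10 10;0 0 0 0 0 0 10;0 0 0 0 0 0 10'; python3 -c "
from plant import r
s=r.state();print(s['q'],s['wrist_torque'],s['contact_force'])"
```

```text
time: 20.62
position: [0.5802, 0.0913, 0.1946]
tool_rot: [[-0.001, 0.812, 0.584], [0.002, 0.584, -0.812], [-1.0, 0.0, -0.002]]
contact_force: [0.1, 5.1, -2.5]
gripper_width: 0.0215
[-0.54140964  0.5951568   0.57316985  1.65586736 -0.37134296  1.00213733
 -0.79029827] [1.21785365 0.42405356 0.05840679] [ 0.09750467  5.12578848 -2.49926139]
```

```bash
python3 -m pendant '0 0 -0.28 0 0 -10 10;0 0 -0.28 0 0 -10 10;0 0 -0.28 0 0 -10 10;0 0 -0.28 0 0 -10 10;0 0 -0.28 0 0 -10 10;0 0 -0.28 0 0 -10 10;0 0 -0.28 0 0 -10 10;0 0 -0.28 0 0 -10 10;0 0 0 0 0 0 10;0 0 0 0 0 0 10'; python3 -c "
from plant import r
s=r.state();print(s['q'],s['wrist_torque'],s['contact_force'])"
```

```text
time: 21.88
position: [0.5807, 0.0908, 0.1924]
tool_rot: [[-0.0, 0.716, -0.698], [0.001, -0.698, -0.716], [-1.0, -0.001, -0.001]]
contact_force: [0.4, 3.9, -3.6]
gripper_width: 0.0222
[-0.73313361  0.71419988  0.96069842  1.66421904 -0.64383134  1.11114262
 -1.93071512] [ 1.48241648 -0.01928102  0.03470665] [ 0.4184088   3.94160231 -3.57170384]
```

```bash
python3 -m pendant '0 0 -0.28 0 0 -10 10;0 0 -0.28 0 0 -10 10;0 0 -0.28 0 0 -10 10;0 0 -0.24 0 0 -8.7 10;0 0 0 0 0 0 10;0 0 0 0 0 0 10;0 0 0 0 0 0 10'; python3 -c "
from plant import r
s=r.state();print(s['q'],s['wrist_torque'],s['contact_force'])"
```

```text
time: 22.75
position: [0.5809, 0.0882, 0.1922]
tool_rot: [[0.001, 0.119, -0.993], [-0.002, -0.993, -0.119], [-1.0, 0.003, -0.001]]
contact_force: [0.5, -0.3, -1.2]
gripper_width: 0.0214
[-0.79646824  0.79592782  1.13968823  1.66769329 -0.77003932  1.1949281
 -2.48942924] [-0.00802101 -0.10381634 -0.02326535] [ 0.46286724 -0.27553847 -1.18319924]
```

```bash
python3 -m pendant '0 0 15 0 0 0 10;0 0 25 0 0 0 10;0 0 10 0 0 10 10;-20 45 0 0 0 10 10;-20 46 0 0 0 10 10;-20 46 0 0 0 10 10;-20 46 0 0 0 10 10;-23 46 0 0 0 10 10;0 0 0 0 0 10 10;0 0 0 0 0 10 10;0 0 0 0 0 10 10;0 0 0 0 0 10 10;0 0 0 0 0 0 10;0 0 0 0 0 0 10'; python3 - <<'E'
from h import *
import head
for cam in("top","scene"):
    im=r.capture(cam)
d=r.capture("scene");crop(d["img"],376,426,230,280,12,"p5.png")
E
```

```text
time: 24.5
position: [0.4777, 0.3185, 0.2421]
tool_rot: [[0.0, 0.958, 0.286], [-0.0, 0.286, -0.958], [-1.0, 0.0, 0.0]]
contact_force: [0.5, -0.7, -2.1]
gripper_width: 0.0219
```

View pics/p5.png

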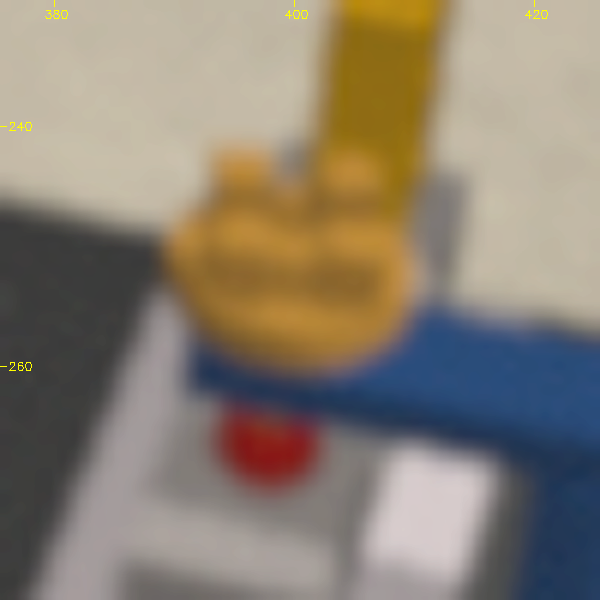

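```bash
python3 - <<'E'
from h import *
c=r.capture("scene")
P=np.array([w(c,376+X/12-.5,230+Y/12-.5,.110) for X,Y in((245,165),(352,165),(238,232),(355,232))])
print(P.round(4));d=P-P.mean(0);print(P.mean(0),np.hypot(d[:,0],d[:,1]),np.degrees(np.arctan2(d[:,1],d[:,0]))%90)
# template fit on a, only scene
import head
im=0
for _ in range(5): im=im+r.capture("scene")["img"].astype(float)
im=(im/5)
g=np.linspace(-4,4,5);post=np.array([(sx*9.5+a,sy*9.5+b) for sx in(1,-1) for sy in(1,-1) for a in g for b in g])*1e-3
for a in np.arange(6.4,8.6,.2):
    best=max(((lambda P:cv2.remap(im.mean(2).astype(np.float32),np.array([px(c,p) for p in P],np.float32)[None,:,0],np.array([px(c,p) for p in P],np.float32)[None,:,1],1).mean())(np.c_[post@np.array([[np.cos(t:=np.radians(2.5)-a),np.sin(t)],[-np.sin(t),np.cos(t)]])+[.5805+dx,.0905+dy],np.full(len(post),.122-.00159*a)]),dx,dy) for dx in(-.002,0,.002) for dy in(-.002,0,.002,.004))
    print(round(a,2),best)
# silhouette height: expected pixels of head disc lower edge & foot
for a in(6.0,7.6): print(a,[px(c,(.5805,.0905,z)).round(1) for z in(.122-.00159*a,.102-.00159*a)])
E
```

```text
[[0.5743 0.0814 0.11  ]
 [0.567  0.0984 0.11  ]
 [0.5929 0.0854 0.11  ]
 [0.5851 0.1037 0.11  ]]
[0.57983995 0.09222522 0.11      ] [0.01216666 0.01423604 0.01477982 0.01263467] [62.97224148 64.12928737 62.31803149 65.44773429]
6.4 (np.float32(86.55302), -0.002, -0.002)
6.6 (np.float32(89.03973), -0.002, -0.002)
6.8 (np.float32(89.30894), -0.002, -0.002)
7.0 (np.float32(87.31937), -0.002, -0.002)
7.2 (np.float32(84.06424), -0.002, -0.002)
7.4 (np.float32(81.996), 0, -0.002)
7.6 (np.float32(81.4606), 0, -0.002)
7.8 (np.float32(82.88918), -0.002, -0.002)
8.0 (np.float32(84.808975), -0.002, -0.002)
8.2 (np.float32(85.89781), -0.002, -0.002)
8.4 (np.float32(85.68712), -0.002, -0.002)
6.0 [array([399.5, 245.1]), array([398.5, 252.6])]
7.6 [array([399.4, 246. ]), array([398.4, 253.6])]
```

```bash
python3 -m pendant '0 -1 -40 0 0 0 10;0 0 -30 0 0 0 10;0 0 0 0 0 0 10;0 0 0 0 0 0 10;0 0 -20 0 0 0 10;0 0 -20 0 0 0 10;0 0 -20 0 0 0 10;0 0 -4 0 0 0 10;0 0 0 0 0 0 10;0 0 0 0 0 0 10'
```

```text
time: 26.2
position: [0.4785, 0.3185, 0.1089]
tool_rot: [[0.002, 0.957, 0.289], [0.001, 0.289, -0.957], [-1.0, 0.003, -0.001]]
contact_force: [-0.3, 0.7, -1.0]
gripper_width: 0.022
```

```bash
python3 -m pendant '0 0 -2 0 0 0 10;0 0 0 0 0 0 40;0 0 0 0 0 0 60;0 0 0 0 0 0 60;0 0 40 0 0 0 60;0 0 50 0 0 0 60;0 0 25 0 0 0 60;3 -46 0 0 0 -3 60;3 -46 0 0 0 -3 60;3 -46 0 0 0 -3 60;3 -46 0 0 0 -3 60;1.5 -47 0 0 0 -2.5 60;0 0 0 0 0 0 60;0 0 0 0 0 0 60;0 0 -50 0 0 0 60;0 0 -50 0 0 0 60;0 0 -40 0 0 0 60;0 0 0 0 0 0 60;0 0 0 0 0 0 60'; python3 - <<'E'
from h import *
c=r.capture("scene");crop(c["img"],370,550,190,325,4.4,"p6.png")
E
```

```text
time: 28.58
position: [0.4921, 0.0879, 0.0816]
tool_rot: [[0.002, 0.999, 0.042], [0.0, 0.042, -0.999], [-1.0, 0.002, -0.0]]
contact_force: [0.9, 0.1, -0.5]
gripper_width: 0.0599
```

View pics/p6.png

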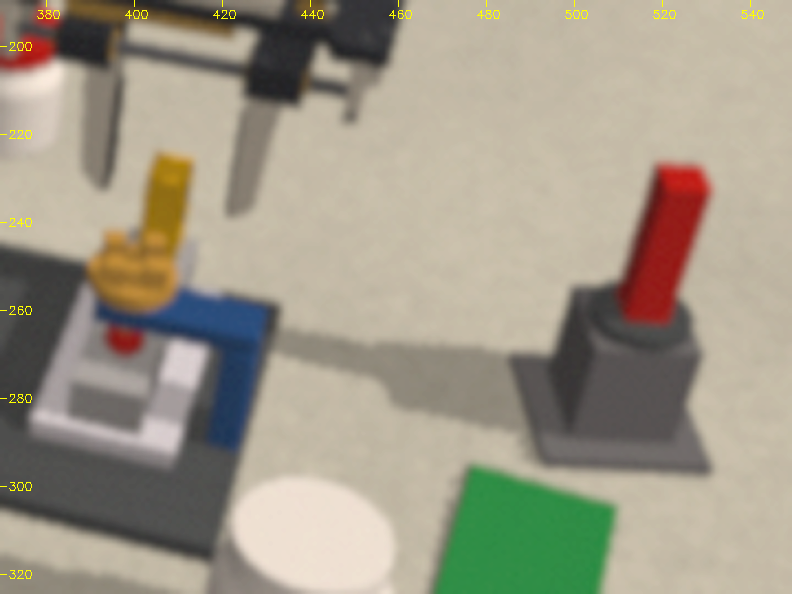

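```bash
python3 -m pendant '0 -0.5 -10 0 0 0 60;0 0 -6 0 0 0 60;0 0 0 0 0 0 60;0 0 0 0 0 0 10;0 0 0 0 0 0 10;0 0 0 0 0 0 10;0 0 0 0 0 0 10;0 0 0 0 0 0 10' 50; python3 -m pendant '-2 0 0 0 0 0 10;-3 0 0 0 0 0 10;-3 -0.2 0 0 0 0 10;-3 -0.2 0 0 0 0 10'; python3 -m pendant '-4 -0.2 0 0 0 0 10;-4 -0.2 0 0 0 0 10'
```

```text
time: 29.62
position: [0.4911, 0.0869, 0.0647]
tool_rot: [[-0.0, 0.999, 0.041], [0.0, 0.041, -0.999], [-1.0, -0.0, -0.0]]
contact_force: [-0.7, 0.7, 1.3]
gripper_width: 0.0199
time: 30.12
position: [0.4802, 0.086, 0.0647]
tool_rot: [[0.001, 0.999, 0.04], [-0.0, 0.04, -0.999], [-1.0, 0.001, 0.0]]
contact_force: [3.9, 0.2, -3.3]
gripper_width: 0.0198
time: 30.38
position: [0.4719, 0.0856, 0.0647]
tool_rot: [[0.0, 0.999, 0.04], [-0.0, 0.04, -0.999], [-1.0, 0.0, 0.0]]
contact_force: [3.1, -0.3, -4.1]
gripper_width: 0.0195
```

```bash
python3 -m pendant '-5 -0.2 0 0 0 0 10;-5 -0.2 0 0 0 0 10;-5 -0.2 0 0 0 0 10;-5 -0.2 0 0 0 0 10;-5 -0.2 0 0 0 0 10;-5 -0.2 0 0 0 0 10;-6 -0.3 0 0 0 0 10;-6 -0.3 0 0 0 0 10;0 0 0 0 0 0 10;0 0 0 0 0 0 10'; python3 - <<'E'
from h import *
c=r.capture("scene");crop(c["img"],340,470,190,290,6,"p7.png")
E
```

```text
time: 31.62
position: [0.4286, 0.084, 0.0646]
tool_rot: [[-0.003, 0.999, 0.04], [0.001, 0.04, -0.999], [-1.0, -0.003, -0.001]]
contact_force: [-2.6, 0.8, 4.7]
gripper_width: 0.0199
```

View pics/p7.png

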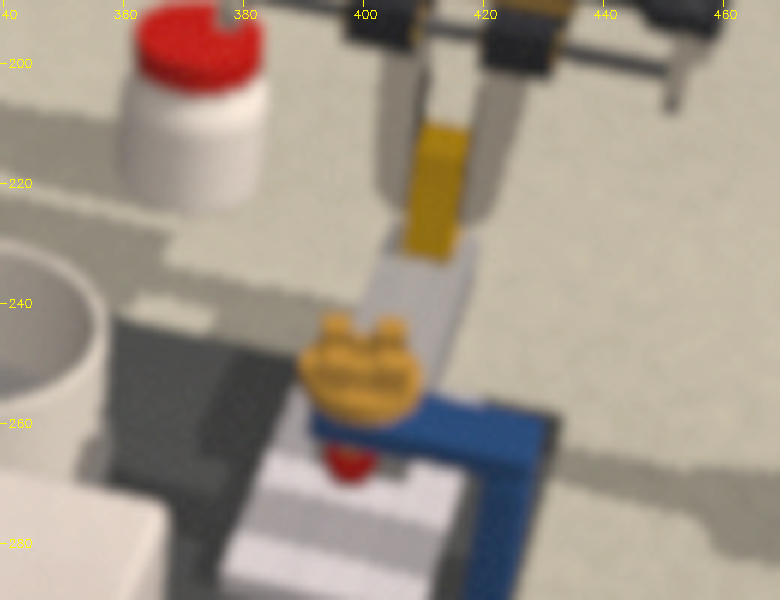

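```bash
python3 - <<'E'
from h import *
c=r.capture("scene")
f=lambda p:((px(c,p)-[340,190]+.5)*6).round()
e=np.array([np.cos(.042),np.sin(.042)]);n=np.array([-e[1],e[0]]);t=np.array([.4286,.084])
for s in(1,-1):
    for z in(.047,.022): print("front corner",s,z,f((*(t+e*.118+n*.018*s),z)), "tabtop",f((*(t+e*.012+n*.01*s),.097)))
print("foot",f((.5805,.0905,.046)),"anvil far L",f((.5805+.035,.0905+.035,.022)))
E
```

```text
front corner 1 0.047 [411. 432.] tabtop [464. 160.]
front corner 1 0.022 [403. 484.] tabtop [464. 160.]
front corner -1 0.047 [314. 410.] tabtop [412. 150.]
front corner -1 0.022 [308. 462.] tabtop [412. 150.]
foot [341. 480.] anvil far L [405. 619.]
```

```bash
python3 -m pendant '0 0 20 0 0 0 10;0 0 30 0 0 0 10;0 0 20 0 0 0 10;0 40 0 0 0 0 10;0 40 0 0 0 0 10;0 46 0 0 0 -2 10;45 10 0 0 0 -2.6 10;45 10 0 0 0 0 10;45 20 0 0 0 0 10;6.5 42.5 0 0 0 0 10;0 0 0 0 0 0 10;0 0 0 0 0 0 10;0 0 -40 0 0 0 10;0 0 -37 0 0 0 10;0 0 0 0 0 0 10;0 0 0 0 0 0 10' 60
```

```text
time: 33.72
position: [0.5727, 0.2917, 0.0591]
tool_rot: [[0.003, 0.999, -0.041], [-0.0, -0.041, -0.999], [-1.0, 0.003, -0.0]]
contact_force: [-0.1, -0.1, -2.7]
gripper_width: 0.02
```

```bash
python3 -m pendant '-2 0 -6 0 0 0 10;0 0 -3 0 0 0 10;0 0 -2 0 0 0 10;0 0 -1.5 0 0 0 10;0 0 0 0 0 0 10;0 0 0 0 0 0 10'
```

```text
time: 34.48
position: [0.5696, 0.2927, 0.0467]
tool_rot: [[0.0, 0.999, -0.04], [0.001, -0.04, -0.999], [-1.0, 0.0, -0.001]]
contact_force: [-4.2, 0.3, 5.5]
gripper_width: 0.0196
```

```bash
python3 -m pendant '0 0 0 0 0 0 40;0 0 0 0 0 0 60;0 0 0 0 0 0 60;0 0 40 0 0 0 60;0 0 50 0 0 0 60;0 0 55 0 0 0 60;0 0 35 0 0 0 60;0 -40 0 0 0 7 60;0 -50 0 0 0 7 60;-5 -50 0 0 0 7 60;-5 -50 0 0 0 7 60;0 0 0 0 0 0 60'; python3 - <<'E'
from h import *
print(r.state()["q"].round(2))
E
```

```text
time: 35.98
position: [0.5595, 0.096, 0.2263]
tool_rot: [[0.002, 0.905, 0.425], [-0.002, 0.425, -0.905], [-1.0, 0.001, 0.003]]
contact_force: [0.9, 0.2, 0.0]
gripper_width: 0.0604
[-0.65  0.56  0.71  1.67 -0.41  1.06 -0.94]
```

```bash
python3 -m pendant '-15 -40 0 0 0 7.1 60;-15 -42 0 0 0 7.1 60;-15 -42 0 0 0 7.1 60;-15 -42 0 0 0 7.1 60;-15 -42 0 0 0 7.1 60;-15 -40 0 0 0 7.1 60;0 0 0 0 0 7.1 60;0 0 0 0 0 7.1 60;0 0 0 0 0 7.1 60;0 0 0 0 0 0 60;0 0 0 0 0 0 60'; python3 - <<'E'
from h import *
print(r.state()["q"].round(2))
c=r.capture("top");crop(c["img"],140,480,170,300,2.3,"a.png")
d=r.capture("scene");crop(d["img"],140,540,140,360,2,"b.png")
a=cv2.imread("pics/a.png");b=cv2.imread("pics/b.png");a=a[:,:];print(a.shape,b.shape)
crop(c["img"],345,485,180,300,5,"p8.png")
E
```

```text
time: 37.35
position: [0.4699, -0.1451, 0.225]
tool_rot: [[-0.0, 0.008, 1.0], [0.0, 1.0, -0.008], [-1.0, 0.0, -0.0]]
contact_force: [0.1, -0.3, -0.6]
gripper_width: 0.06
[-0.06  0.39  0.44  1.87 -0.2   0.93  0.46]
(299, 782, 3) (440, 800, 3)
```

View pics/p8.png

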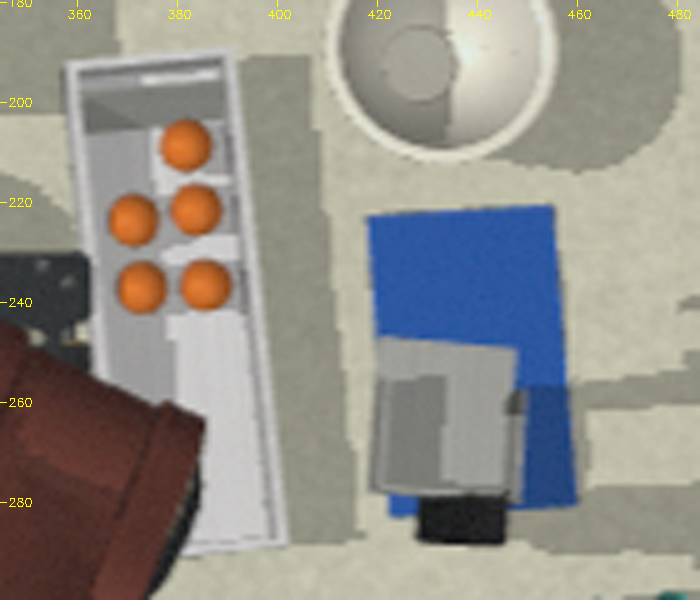

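```bash
python3 - <<'E'
from h import *
c=r.capture("top");C2=lambda X,Y,z:w(c,345+X/5-.5,180+Y/5-.5,z)
a,b=C2(378,337,.0055),C2(516,349,.0055);d=a-b;yaw=np.arctan2(d[1],d[0])-np.pi/2
print("front",a,b,np.linalg.norm(d),np.degrees(yaw));m=(a+b)/2
e=np.array([np.cos(yaw),np.sin(yaw)]);print("ctr",m[:2]-e*.041,"handle",m[:2]-e*.094)
p,q=C2(507,495,.123),C2(504,545,.123);print("handle right edge",p,q,"->ctr",((p+q)/2)[:2]+.010*np.array([-e[1],e[0]]))
print("rear",C2(371,490,.039),C2(520,503,.039))
E
```

```text
front [ 0.5506     -0.36437181  0.0055    ] [ 0.54291076 -0.43688647  0.0055    ] 0.0729211947158701 -6.052859312785022
ctr [ 0.50598396 -0.39630585] handle [ 0.45327943 -0.39071722]
handle right edge [ 0.46561594 -0.40033812  0.123     ] [ 0.44174303 -0.39793308  0.123     ] ->ctr [ 0.45473395 -0.38919135]
rear [ 0.4701746  -0.35128423  0.039     ] [ 0.4620526  -0.42737391  0.039     ]
```

```bash
python3 -m pendant '-3 -49 0 0 0 -1.1 60;-3 -49 0 0 0 -1.1 60;-3 -49 0 0 0 -1.1 60;-3 -49 0 0 0 -1.1 60;-4 -49 0 0 0 -1.1 60;0 0 0 0 0 0 60;0 0 0 0 0 0 60;0 0 -45 0 0 0 60;0 0 0 0 0 0 60'
```

```text
time: 38.62
position: [0.4531, -0.3863, 0.1773]
tool_rot: [[-0.005, 0.1, 0.995], [0.007, 0.995, -0.1], [-1.0, 0.006, -0.006]]
contact_force: [0.6, 0.8, -0.4]
gripper_width: 0.0602
```

```bash
python3 -m pendant '1 0 -40 0 0 0 60;0 0 -50 0 0 0 60;0 0 -5 0 0 0 60;0 0 0 0 0 0 60;0 0 0 0 0 0 10;0 0 0 0 0 0 10;0 0 0 0 0 0 10;0 0 0 0 0 0 10;0 0 0 0 0 0 10' 60; python3 -m pendant '0 0 40 0 0 0 10;0 0 40 0 0 0 10;0 0 0 0 0 0 10;0 0 0 0 0 0 10'
```

```text
time: 39.75
position: [0.4542, -0.3906, 0.0854]
tool_rot: [[-0.0, 0.103, 0.995], [0.0, 0.995, -0.103], [-1.0, 0.0, -0.0]]
contact_force: [-1.4, 0.7, 2.0]
gripper_width: 0.0238
time: 40.25
position: [0.454, -0.3896, 0.164]
tool_rot: [[-0.002, 0.102, 0.995], [0.002, 0.995, -0.102], [-1.0, 0.002, -0.002]]
contact_force: [-1.6, -0.2, -1.7]
gripper_width: 0.0236
```

```bash
python3 -m pendant '0 0 45 0 0 0 10;0 0 41 0 0 0 10;8 48 0 0 0 1 10;8 48 0 0 0 1 10;8 48 0 0 0 1 10;8 48 0 0 0 1 10;8 48 0 0 0 1 10;6 50 0 0 0 1 10;0 0 0 0 10 0 10;0 0 0 0 10 0 10;0 0 0 0 10 0 10;0 0 0 0 10 0 10;0 0 0 0 5 0 10;0 0 0 0 0 0 10;0 0 0 0 0 0 10'; python3 - <<'E'
from h import *
print(r.state()["q"].round(2))
E
```

```text
time: 42.12
position: [0.5003, -0.1007, 0.2508]
tool_rot: [[-0.707, -0.001, 0.707], [0.0, 1.0, 0.002], [-0.707, 0.001, -0.707]]
contact_force: [-0.6, 0.2, 0.2]
gripper_width: 0.0236
[-0.09  0.84  0.43  1.22 -0.09  1.9   0.34]
```

```bash
python3 -m pendant '0 0 0 0 -9 0 10;0 0 0 0 -9 0 10;0 0 0 0 -9 0 10;0 0 0 0 -9 0 10;0 0 0 0 -9 0 10;-9 -40 0 0 0 1.1 10;-9 -41 0 0 0 1.1 10;-9 -41 0 0 0 1.1 10;-8 -41 0 0 0 1.1 10;0 0 -45 0 0 0 10;0 0 -45 0 0 0 10;0 0 -30 0 0 0 10;0 0 0 0 0 0 10;0 0 0 0 0 0 10'; python3 - <<'E'
from h import *
d=r.capture("scene");crop(d["img"],190,310,165,285,5,"p9.png")
E
```

```text
time: 43.88
position: [0.4661, -0.2642, 0.1331]
tool_rot: [[0.003, -0.078, 0.997], [-0.002, 0.997, 0.078], [-1.0, -0.002, 0.003]]
contact_force: [1.0, -0.5, -1.6]
gripper_width: 0.0231
```

View pics/p9.png

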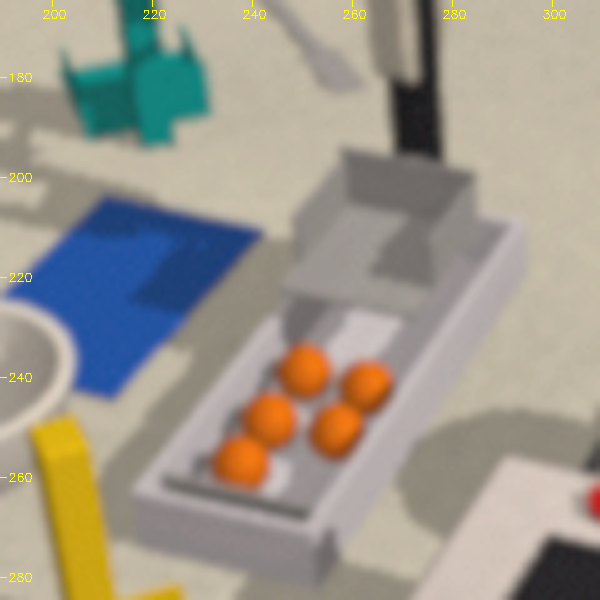

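```bash
python3 - <<'E'
from h import *
c=r.capture("scene");g=lambda X,Y,z:w(c,190+X/5-.5,165+Y/5-.5,z)
for n,p in {"nearL":(135,490,.034),"nearR":(320,527,.034),"farR":(524,222,.034),"inner farR":(508,220,.034),"lipL":(282,288,.053),"lipR":(421,315,.053)}.items(): print(n,g(*p).round(4))
# tray-rect predictions from top measurement
R=lambda a:np.array([[np.cos(a),-np.sin(a)],[np.sin(a),np.cos(a)]])
for yc in(-.2545,-.2565):
  for q in((130,-44),(130,44),(-130,44)): print(yc,q,((px(c,(*(np.array([.569,yc])+R(np.radians(4.5))@np.array(q)*1e-3),.034))-[190,165]+.5)*5).round())
s=r.state();h=s["position"];
for q in((94,-36.5),(94,36.5)): print("lip pred",((px(c,(*(h[:2]+R(np.radians(4.5))@np.array(q)*1e-3),.053))-[190,165]+.5)*5).round())
E
```

```text
nearL [ 0.7002 -0.2859  0.034 ]
nearR [ 0.6899 -0.1981  0.034 ]
farR [ 0.438  -0.2197  0.034 ]
inner farR [ 0.4396 -0.2281  0.034 ]
lipL [ 0.5617 -0.2895  0.053 ]
lipR [ 0.5551 -0.2175  0.053 ]
-0.2545 (130, -44) [128. 491.]
-0.2545 (130, 44) [309. 533.]
-0.2545 (-130, 44) [524. 220.]
-0.2565 (130, -44) [124. 490.]
-0.2565 (130, 44) [305. 532.]
-0.2565 (-130, 44) [520. 219.]
lip pred [274. 288.]
lip pred [413. 316.]
```

```bash
python3 -m pendant '0 0 -10 0 0 0 10;0 0 -8 0 0 0 10;0 0 0 0 0 0 10'; python3 -m pendant '0 0 -8 0 0 0 10;0 0 0 0 0 0 10';python3 -m pendant '0 0 -10 0 0 0 10;0 0 -5 0 0 0 10;0 0 0 0 0 0 10'
```

```text
time: 44.35
position: [0.465, -0.2631, 0.1122]
tool_rot: [[-0.002, -0.079, 0.997], [0.001, 0.997, 0.079], [-1.0, 0.001, -0.002]]
contact_force: [0.4, -0.1, -1.3]
gripper_width: 0.0236
time: 44.6
position: [0.4651, -0.2632, 0.1044]
tool_rot: [[-0.001, -0.079, 0.997], [0.001, 0.997, 0.079], [-1.0, 0.001, -0.001]]
contact_force: [-0.3, -0.9, -1.2]
gripper_width: 0.0238
time: 44.98
position: [0.4652, -0.2633, 0.0895]
tool_rot: [[-0.001, -0.079, 0.997], [0.001, 0.997, 0.079], [-1.0, 0.001, -0.001]]
contact_force: [0.1, -0.5, -1.1]
gripper_width: 0.0239
```

Inside the tray without contact (underside about 2 mm above the floor). Touch down and probe the side walls.

```bash
python3 -m pendant '0 0 -1.5 0 0 0 10;0 0 0 0 0 0 10';python3 -m pendant '0 0 -1 0 0 0 10;0 0 0 0 0 0 10'; python3 -m pendant '0 2.5 0.5 0 0 0 10;0 0 0 0 0 0 10;0 0 0 0 0 0 10'; python3 -m pendant '0 -5 0 0 0 0 10;0 0 0 0 0 0 10;0 0 0 0 0 0 10'
```

```text
time: 45.22
position: [0.4656, -0.2636, 0.0887]
tool_rot: [[0.0, -0.079, 0.997], [-0.0, 0.997, 0.079], [-1.0, -0.0, 0.0]]
contact_force: [-0.6, -0.5, -1.4]
gripper_width: 0.0237
time: 45.48
position: [0.4656, -0.2635, 0.0876]
tool_rot: [[0.0, -0.079, 0.997], [0.0, 0.997, 0.079], [-1.0, 0.0, 0.0]]
contact_force: [-0.7, 0.2, -2.1]
gripper_width: 0.0238
time: 45.85
position: [0.4656, -0.261, 0.0882]
tool_rot: [[0.0, -0.079, 0.997], [-0.0, 0.997, 0.079], [-1.0, -0.0, 0.0]]
contact_force: [0.2, 0.4, -1.4]
gripper_width: 0.0237
time: 46.22
position: [0.4656, -0.2654, 0.088]
tool_rot: [[-0.0, -0.079, 0.997], [0.001, 0.997, 0.079], [-1.0, 0.001, -0.0]]
contact_force: [0.3, 2.1, -0.7]
gripper_width: 0.0243
```

```bash
python3 -m pendant '0 2.6 -1 0 0 0 10;0 0 0 0 0 0 10;0 0 0 0 0 0 10'; python3 -m pendant '6 0.5 0 0 0 0 10;6 0.5 0 0 0 0 10;6 0.5 0 0 0 0 10;6 0.5 0 0 0 0 10;6 0.5 0 0 0 0 10;6 0.5 0 0 0 0 10;6 0.5 0 0 0 0 10;0 0 0 0 0 0 10'
```

```text
time: 46.6
position: [0.4656, -0.2646, 0.0874]
tool_rot: [[0.001, -0.078, 0.997], [-0.002, 0.997, 0.078], [-1.0, -0.002, 0.001]]
contact_force: [-0.1, -1.2, 1.5]
gripper_width: 0.0236
time: 47.6
position: [0.5069, -0.2604, 0.0875]
tool_rot: [[-0.001, -0.078, 0.997], [-0.0, 0.997, 0.078], [-1.0, -0.0, -0.001]]
contact_force: [-3.3, -0.1, 4.3]
gripper_width: 0.0237
```

```bash
python3 -m pendant '6 0.5 0.2 0 0 0 10;6 0.5 0 0 0 0 10;6 0.5 0 0 0 0 10;6 0.5 0 0 0 0 10;6 0.5 0 0 0 0 10;0 0 0 0 0 0 10';python3 -m pendant '5 0.4 0 0 0 0 10;5 0.4 0 0 0 0 10;0 0 0 0 0 0 10'; python3 - <<'E'
from h import *
d=r.capture("scene");crop(d["img"],190,310,165,285,5,"p10.png")
E
```

```text
time: 48.35
position: [0.5369, -0.2577, 0.0875]
tool_rot: [[-0.001, -0.078, 0.997], [0.0, 0.997, 0.078], [-1.0, 0.0, -0.001]]
contact_force: [-3.9, -0.0, 4.8]
gripper_width: 0.024
time: 48.72
position: [0.5467, -0.257, 0.0875]
tool_rot: [[-0.002, -0.078, 0.997], [0.0, 0.997, 0.078], [-1.0, 0.0, -0.002]]
contact_force: [-4.7, 0.1, 4.6]
gripper_width: 0.0238
```

View pics/p10.png

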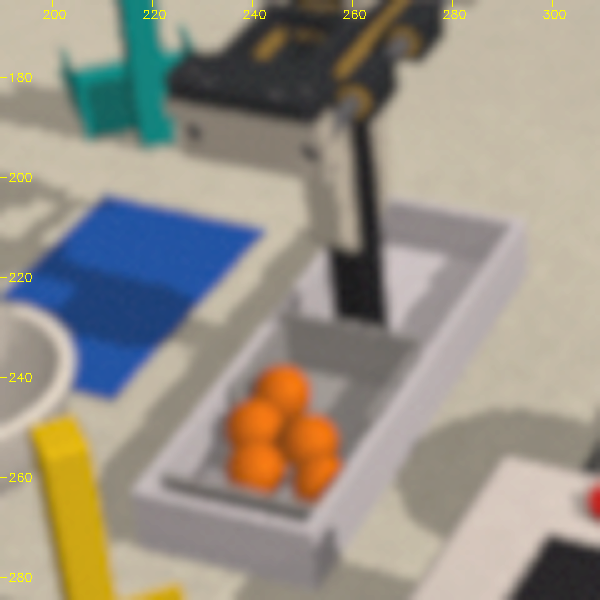

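```bash
python3 -m pendant '5 0.4 0 0 0 0 10;5 0.4 0 0 0 0 10;0 0 0 0 0 0 10';python3 -m pendant '5 0.4 0 0 0 0 10;3 0.2 0 0 0 0 10;0 0 0 0 0 0 10';python3 -m pendant '3 0.2 0 0 0 0 10;0 0 0 0 0 0 10'
```

```text
time: 49.15
position: [0.5544, -0.2565, 0.0879]
tool_rot: [[-0.006, -0.078, 0.997], [0.001, 0.997, 0.078], [-1.0, 0.001, -0.006]]
contact_force: [-8.4, 0.3, 10.6]
gripper_width: 0.0238
time: 49.52
position: [0.5628, -0.256, 0.0878]
tool_rot: [[-0.005, -0.078, 0.997], [0.0, 0.997, 0.078], [-1.0, 0.001, -0.005]]
contact_force: [-7.9, -0.3, 8.9]
gripper_width: 0.024
time: 49.78
position: [0.5662, -0.2558, 0.0877]
tool_rot: [[-0.004, -0.078, 0.997], [0.0, 0.997, 0.078], [-1.0, 0.0, -0.004]]
contact_force: [-7.6, -1.0, 8.1]
gripper_width: 0.0237
```

```bash
cat > balls.py <<'E'
from h import *
def blobs(cam,K=1):
    c=r.capture(cam);hsv=cv2.cvtColor(c["img"],cv2.COLOR_BGR2HSV)
    m=cv2.inRange(hsv,(5,170,90),(16,255,255));n,_,st,ce=cv2.connectedComponentsWithStats(m)
    return c,[(st[i,4],ce[i].round(1)) for i in range(1,n) if st[i,4]>15]
if __name__=="__main__":
    for cam in("scene","top"):
        c,b=blobs(cam)
        for a,p in b:
            P=w(c,*p,.0215)
            d=(P-[.569,-.2555,0])[:2];t=np.radians(4.6);print(cam,a,p,P.round(3),"tray x,y",np.round([d@[np.cos(t),np.sin(t)],d@[-np.sin(t),np.cos(t)]],3))
E
python3 balls.py
```

```text
scene 114 [223.5 120.1] [-0.003 -0.714  0.021] tray x,y [-0.607 -0.411]
scene 359 [245.2 253.4] [ 0.634 -0.253  0.021] tray x,y [ 0.065 -0.002]
top 101 [367.8 211. ] [ 0.646 -0.228  0.022] tray x,y [0.079 0.022]
top 84 [497.4 433.8] [ 0.073 -0.54   0.022] tray x,y [-0.518 -0.244]
```

```bash
python3 -m pendant '2 0.2 0 0 0 0 10;0 0 0 0 0 0 10';python3 -m pendant '2 0.2 0 0 0 0 10;0 0 0 0 0 0 10';python3 -m pendant '2 0.2 0 0 0 0 10;0 0 0 0 0 0 10'; python3 - <<'E'
from h import *
d=r.capture("scene");c=r.capture("top")
a=cv2.resize(d["img"][220:280,205:285],None,fx=6,fy=6,interpolation=2);b=cv2.resize(c["img"][190:230,350:400],None,fx=6,fy=6,interpolation=2)
print(a.shape,b.shape);b=cv2.copyMakeBorder(b,0,a.shape[0]-b.shape[0],0,0,0)
cv2.imwrite("pics/p11.png",cv2.convertScaleAbs(np.hstack([a,b]),alpha=1.5))
E
```

```text
time: 50.12
position: [0.5665, -0.2558, 0.088]
tool_rot: [[-0.007, -0.077, 0.997], [0.001, 0.997, 0.077], [-1.0, 0.001, -0.007]]
contact_force: [-11.5, 0.6, 11.0]
gripper_width: 0.0236
time: 50.38
position: [0.5697, -0.2557, 0.0878]
tool_rot: [[-0.005, -0.077, 0.997], [0.0, 0.997, 0.077], [-1.0, 0.0, -0.005]]
contact_force: [-7.7, -1.1, 9.8]
gripper_width: 0.0236
time: 50.62
position: [0.5701, -0.2557, 0.0881]
tool_rot: [[-0.008, -0.077, 0.997], [0.001, 0.997, 0.077], [-1.0, 0.001, -0.008]]
contact_force: [-10.4, -0.9, 12.2]
gripper_width: 0.024
(360, 480, 3) (240, 300, 3)
```

```bash
python3 -m pendant '-0.5 0 0.8 0.16 -2 0 10;-0.5 0 0.8 0.16 -2 0 10;-0.7 0 1 0.2 -3 0 10;-1 0 1.2 0.31 -4 0 10;0 0 0 0 0 0 10'; python3 -m pendant '-1 0 1.5 0.31 -4 0 10;-1.5 0 2 0.31 -4 0 10;0 0 0 0 0 0 10'; python3 balls.py
```

```text
time: 51.35
position: [0.568, -0.2545, 0.0893]
tool_rot: [[0.184, -0.076, 0.98], [0.016, 0.997, 0.075], [-0.983, 0.002, 0.185]]
contact_force: [-7.2, -2.4, 0.2]
gripper_width: 0.0239
time: 51.72
position: [0.5688, -0.2543, 0.0937]
tool_rot: [[0.324, -0.077, 0.943], [0.026, 0.997, 0.073], [-0.946, 0.001, 0.325]]
contact_force: [0.1, -1.5, -3.7]
gripper_width: 0.0243
scene 268 [231.5 120. ] [-0.015 -0.687  0.021] tray x,y [-0.617 -0.384]
scene 376 [244.1 246.7] [ 0.613 -0.268  0.021] tray x,y [ 0.043 -0.016]
top 72 [367.  201.7] [ 0.671 -0.226  0.022] tray x,y [0.104 0.021]
top 106 [380.2 203.1] [ 0.666 -0.261  0.022] tray x,y [ 0.096 -0.013]
top 41 [371.5 221.3] [ 0.619 -0.237  0.022] tray x,y [0.051 0.015]
```

```bash
python3 -m pendant '-2 0 12 0 0 0 10;-2 0 20 0 0 0 10;0 0 25 0 0 0 10;0 0 30 0 0 0 10;0 0 30 0 0 0 10;0 0 0 0 0 0 10;0 0 0 0 0 0 10;0 0 0 0 0 0 10'; python3 - <<'E'
from h import *
d=r.capture("scene");crop(d["img"],180,320,130,285,3.8,"p11.png")
E
```

```text
time: 52.82
position: [0.5644, -0.2536, 0.2098]
tool_rot: [[0.322, -0.079, 0.943], [0.027, 0.997, 0.074], [-0.946, 0.001, 0.323]]
contact_force: [0.4, 0.1, -3.9]
gripper_width: 0.0236
```

View pics/p11.png

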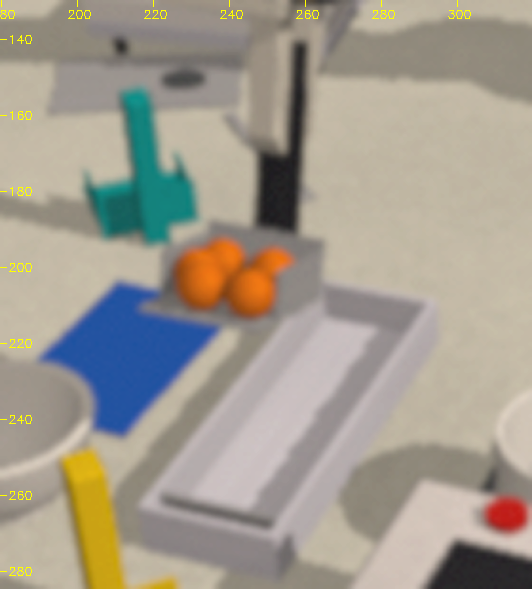

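```bash
python3 -c "
from h import *
c=r.capture('top');print(w(c,297,326,.075))"
python3 -m pendant '-8 12 0 0 0 0 10;-14 24 0 0 0 0 10;-14 24 0 0 0 0 10;-14 24 0 0 0 0 10;-14 24 0 0 0 0 10;-14 24 0 0 0 0 10;-14 24 0 0 0 0 10;-14 20 0 0 0 0 10;-6 12.6 0 0 0 0 10;0 0 0 0 0 0 10;0 0 0 0 0 0 10'
```

```text
[ 0.35673599 -0.03975112  0.075     ]
time: 54.3
position: [0.4536, -0.0661, 0.2119]
tool_rot: [[0.326, -0.078, 0.942], [0.025, 0.997, 0.074], [-0.945, -0.001, 0.327]]
contact_force: [0.0, -1.3, -3.9]
gripper_width: 0.0235
```

```bash
python3 -m pendant '0 0 -10 -0.3 4 0 10;0 0 -10 -0.3 4 0 10;0 0 -10 -0.3 4 0 10;0 0 -8 0 0 0 10;0 0 0 0 0 0 10;0 0 0 0 0 0 10'; python3 - <<'E'
from h import *
s=r.state();R=s["tool_rot"];p=s["position"]
# scoop fwd = tool z, up = -tool x ; lip relative to TCP
L=p+R[:,2]*.094+R[:,0]*.0824;print("lip",L,"weight",s["contact_force"][2],"to jar",L-[.586,-.0545,.08])
c=r.capture("scene");print(px(c,L), px(c,(.586,-.0545,.08)))
E
```

```text
time: 55.05
position: [0.4529, -0.0662, 0.1738]
tool_rot: [[0.122, -0.077, 0.989], [0.01, 0.997, 0.077], [-0.992, 0.0, 0.123]]
contact_force: [1.0, -1.0, -3.3]
gripper_width: 0.024
lip [ 0.55604633 -0.05817069  0.10357296] weight -3.270917231036146 to jar [-0.02995367 -0.00367069  0.02357296]
[336.47694949 225.71270634] [332.80499177 242.19042902]
```

```bash
python3 -m pendant '9.3 1.7 4.5 -0.5 7 0 10;9.1 0.7 5.4 -0.5 6 0 10;10.1 0.8 8.2 -0.5 6 0 10;0 0 0 0 0 0 10;0 0 0 0 0 0 10;10.9 0.8 7.4 -0.5 6 0 10;11.5 0.9 6.1 -0.5 6 0 10;0 0 0 0 0 0 10;0 0 0 0 0 0 10;12.2 1 4.9 -0.5 6 0 10;12.6 1 3.6 -0.5 6 0 10;0 0 0 0 0 0 10;0 0 0 0 0 0 10;0 0 0 0 0 0 10'; python3 balls.py
```

```text
time: 56.85
position: [0.5282, -0.0594, 0.215]
tool_rot: [[-0.586, -0.078, 0.807], [-0.047, 0.997, 0.062], [-0.809, -0.002, -0.588]]
contact_force: [-0.3, -0.4, -1.0]
gripper_width: 0.0236
scene 490 [240.  120.7] [-0.022 -0.656  0.021] tray x,y [-0.621 -0.352]
scene 83 [328.1 252.1] [ 0.554 -0.078  0.021] tray x,y [-0.     0.178]
top 1558 [518.6 439.1] [ 0.058 -0.593  0.022] tray x,y [-0.536 -0.296]
```

```bash
python3 -m pendant '-5 0 30 0 0 0 10;-5 0 30 0.5 -7 0 10;0 0 0 0.5 -7 0 10;0 0 0 0.5 -7 0 10;0 0 0 0.5 -7 0 10;0 0 0 0.5 -7 0 10;-5 -40 0 0 -1 0 10;-5 -46 0 0 0 0 10;-5 -46 0 0 0 0 10;-5 -46 0 0 0 0 10;-5 -46 0 0 0 0 10;-4 -46 0 0 0 0 10;-4 -46 0 0 0 0 10;0 -44 0 0 0 0 10;0 0 0 0 0 0 10;0 0 0 0 0 0 10;0 0 0 0 0 0 10'; python3 - <<'E'
from h import *
from balls import blobs
s=r.state();R=s["tool_rot"];print(np.degrees(np.arctan2(R[2,2],R[0,2])),np.degrees(R[2,1]))
for cam in("top","scene"):
    c,b=blobs(cam)
    print(cam,"jar at",px(c,(.586,-.0545,.08)),px(c,(.586,-.0545,.018)))
    for a,p in b: print(a,p,w(c,*p,.032).round(3))
E
```

```text
time: 59.08
position: [0.4867, -0.417, 0.2739]
tool_rot: [[0.0, -0.079, 0.997], [-0.006, 0.997, 0.079], [-1.0, -0.006, -0.0]]
contact_force: [0.2, 0.5, -0.4]
gripper_width: 0.0233
-0.0006148330188213205 -0.3390741631934642
top jar at [301.38297722 232.96292821] [301.82647921 235.2263729 ]
48 [300.3 222.5] [ 0.618 -0.051  0.032]
69 [310.2 224.8] [ 0.611 -0.077  0.032]
50 [290.5 228.5] [ 0.603 -0.026  0.032]
53 [301.7 238.1] [ 0.577 -0.054  0.032]
66 [311.9 241.1] [ 0.569 -0.08   0.032]
scene jar at [332.80499177 242.19042902] [332.30509974 263.8915923 ]
85 [328.2 252.1] [ 0.566 -0.073  0.032]
```

```bash
python3 -m pendant '-1 -1.5 -45 0 0 0 10;0 0 -50 0 0 0 10;0 0 -50 0 0 0 10;0 0 -30 0 0 0 10;0 0 0 0 0 0 10;0 0 -8 0 0 0 10;0 0 -3 0 0 0 10;0 0 -2.5 0 0 0 10;0 0 0 0 0 0 10;0 0 0 0 0 0 10'
```

```text
time: 60.42
position: [0.4853, -0.4207, 0.0857]
tool_rot: [[0.001, -0.076, 0.997], [-0.008, 0.997, 0.076], [-1.0, -0.008, 0.0]]
contact_force: [-0.2, 0.1, -0.2]
gripper_width: 0.0239
```

```bash
python3 -m pendant '0 0 -0.8 0 0 0 10;0 0 0 0 0 0 10;0 0 0 0 0 0 40;0 0 0 0 0 0 60;0 0 0 0 0 0 60;0 0 40 0 0 0 60;0 0 50 0 0 0 60;0 0 50 0 0 0 60;0 0 30 0 0 0 60;0 45 0 0 0 0 60;0 50 0 0 0 0 60;0 50 0 0 0 0 60;0 50 0 0 0 0 60;0 50 0 0 0 0 60;0 30 0 0 0 0 60;0 0 0 0 0 0 60;0 0 0 0 0 0 60;0 0 0 0 0 0 60'; python3 - <<'E'
from h import *
from balls import blobs
c,b=blobs("top");print(len(b),[(a,w(c,*p,.032).round(3)) for a,p in b])
img=c["img"].astype(int);hsv=cv2.cvtColor(c["img"],cv2.COLOR_BGR2HSV)
def mask(u0,u1,v0,v1,lo,hi):
    m=cv2.inRange(hsv[v0:v1,u0:u1],lo,hi);m=cv2.morphologyEx(m,cv2.MORPH_OPEN,np.ones((2,2),np.uint8));ys,xs=np.nonzero(m);return (xs.mean()+u0,ys.mean()+v0,xs.min()+u0,xs.max()+u0,ys.min()+v0,ys.max()+v0,len(xs)) if len(xs) else None
# tab yellow
t=mask(140,190,190,270,(15,120,60),(30,255,255));print("tab",t,w(c,t[0],t[1],.079))
t=mask(130,190,255,310,(0,150,60),(8,255,255));print("driver red",t,w(c,t[2]+4.5,t[1],.15))
t=mask(415,470,230,300,(0,0,0),(180,255,28));print("handle black",t,"right edge",t and w(c,t[3]+.5,t[1],.123),"x-range",w(c,t[0],t[4]-.5,.1),w(c,t[0],t[5]+.5,.1))
# scoop front edge: grey on blue (low saturation)
col=hsv[200:290,432:447,1].mean(1);print("sat col",list(zip(range(200,290,3),col[::3].astype(int))))
row=hsv[240:246,412:470,1].mean(0).astype(int);print("sat row",list(zip(range(412,470,3),row[::3])))
E
```

```text
time: 62.68
position: [0.4848, -0.1474, 0.2545]
tool_rot: [[-0.0, -0.073, 0.997], [-0.008, 0.997, 0.073], [-1.0, -0.008, -0.001]]
contact_force: [-0.4, -0.4, -0.0]
gripper_width: 0.0597
5 [(np.int32(45), array([ 0.618, -0.051,  0.032])), (np.int32(70), array([ 0.611, -0.077,  0.032])), (np.int32(44), array([ 0.602, -0.026,  0.032])), (np.int32(47), array([ 0.578, -0.055,  0.032])), (np.int32(66), array([ 0.569, -0.08 ,  0.032]))]
tab (np.float64(165.06153846153848), np.float64(243.8923076923077), np.int64(159), np.int64(171), np.int64(239), np.int64(249), 130) [0.56512972 0.28345884 0.079     ]
driver red (np.float64(144.82474226804123), np.float64(280.17525773195877), np.int64(139), np.int64(153), np.int64(275), np.int64(285), 97) [0.47545559 0.31433423 0.15      ]
handle black (np.float64(449.7763157894737), np.float64(271.7105263157895), np.int64(441), np.int64(458), np.int64(267), np.int64(276), 152) right edge [ 0.48129452 -0.43140617  0.123     ] x-range [ 0.49489241 -0.416664    0.1       ] [ 0.47047782 -0.41566681  0.1       ]
sat col [(200, np.int64(22)), (203, np.int64(23))
[... 316 characters left out ...]
, (251, np.int64(9)), (254, np.int64(9)), (257, np.int64(9)), (260, np.int64(9)), (263, np.int64(9)), (266, np.int64(10)), (269, np.int64(112)), (272, np.int64(109)), (275, np.int64(121)), (278, np.int64(188)), (281, np.int64(191)), (284, np.int64(29)), (287, np.int64(29))]
sat row [(412, np.int64(29)), (415, np.int64(29)), (418, np.int64(28)), (421, np.int64(189)), (424, np.int64(190)), (427, np.int64(9)), (430, np.int64(10)), (433, np.int64(10)), (436, np.int64(9)), (439, np.int64(9)), (442, np.int64(10)), (445, np.int64(10)), (448, np.int64(9)), (451, np.int64(9)), (454, np.int64(86)), (457, np.int64(47)), (460, np.int64(28)), (463, np.int64(29)), (466, np.int64(29)), (469, np.int64(29))]
```

```bash
python3 -c "
from plant import r
print(r.sign_off())"
```

```text
the job is handed in; nothing more can be done
None
```

The job is done and handed in at about 63 s of the 210 s allowed; sign-off gives no verdict.

**Stop setting:** I laid the block on the anvil under the foot and turned the screw about 309° with the driver. That leaves it at about 7.57 rad, which is inside the 6.95 to 8.35 range. This figure combines the slot direction in the picture, the height where the blade touched the slot bottom, and the angle turned; it was not read directly. The block dragged at 3 to 4 N when I pulled it out, so the foot was bearing on it.

**Balls:** All five went up in one scoop, and the measured weight matched. The last top picture shows five separate balls inside the jar.

**Last positions from the camera:**

| Item | Check |
|---|---|
| Driver | Handle within about 4 mm of its stand's axis |
| Block | Centre within a few mm of its pad's centre, judged from where I released it |
| Scoop | Centre within about 5 mm of its mat's centre |

**What disagreed or went wrong:**
- **Screw angle:** a brightness fit of the screw head did not agree with the slot reading. I set it aside because the picture was too blurred.
- **Block tab:** the final camera estimate of the tab was about 1 cm off the arm's own release position. I put this down to the tab's side face being counted, and did not re-measure it.
- **Driver:** the first try at the slot landed on a post, at up to 15 N, before I shifted it about 2 mm.
- **Scoop:** it was knocked aside during the run, and I found it again from a new picture before grasping it.
- **Other vessels:** the arm stayed clear of them, but I did not measure them at the end.

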